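# Take the tested capacitor out of the test chamber through its hand port

## Robot

A 6-joint arm with a two-finger parallel gripper is mounted at the origin on the work surface; the furniture and walls round the work are solid. World frame = base frame: x ahead of the robot, y to its left, z up, the work surface at z = 0. Lengths are in m, angles in rad, forces in N, time in s.
With the tool pointing down it reaches from about 0.35 to 0.775 m from the base axis. Payload 7.3 kg.
Tool frame: the origin (TCP) lies at the very end of the fingers, on their centre line; the grasp point (between the pads) lies 19 mm behind it; z points along the fingers, y is the line along which they close (so a half turn about z gives the same grasp; the last joint's range is limited). The gripper opens to 92 mm and grips with 3 to 60 N. Pads are 19 mm wide; open, the fingers measure 130 mm over their backs; the gripper's body (75 mm by 190 mm) begins 47 mm behind the grasp point.
Start: joints at [1.201, 0.342, 1.524, -0, 1.275, -0.146], TCP at [0.117, 0.512, 0.193] pointing down, gripper open.
Joint ranges: [-2.53, 2.53], [-0.77, 2.02], [0.04, 2.7], [-1, 4.14], [0.28, 2.66], [-3.11, 3.11]. Speed limits (rad/s): [2.57, 2.57, 3.14, 3.14, 3.14, 3.14].

## Interface

Orientations are given as [roll, pitch, yaw] about the fixed x, y, z axes, in that order (R = Rz(yaw) Ry(pitch) Rx(roll)).
In Python, from cell import robot, read_camera, get_calibration gives the robot as it stands. The module is installed in compiled form; this text tells all that it offers.
- The arm moves only by the tool send_rows, never from a script. Its argument "plan" is a list of rows, each a list of 2 entries, a list of its own where there are three numbers: the shift along the tool's x, y, z as a fraction of full scale, then the turn, a rotation vector about the tool's x, y, z as a fraction of full scale. A call has exactly 10 rows; each row shifts and turns the commanded pose from where the row before left it, along the tool's axes as they then stand; what a row does not reach is not made up. Full scale, the value 1, is 0.025 m for a shift and 90 degrees for a turn. A row lasts 1/8 s, in which the tool goes at most 62.5 mm and 10.7 degrees, less where a joint would pass 70% of its speed; a pose out of reach is approached as far as the arm can. A call with a number of a shift or a turn outside -1 to 1 is refused whole. A call with a gripper value outside its range is refused whole. "gripper" is the opening, from -1 (shut) to 1 (fully open), so that 0 is half open, set as the call begins (left out, the last holds). The fingers move at their own pace and stop on an object; "force" is the grip in N (left out, the last holds). Time passes only in rows, so rows that do not move let the fingers close, or fill a call up. It gives the time, the measured TCP pose, the force, the opening and the grip force at its end, in the units of the state.
- robot.observe(): the state, without advancing time (a new reading comes with each control period).
- read_camera(name): name is "scene" or "top"; returns (picture, depth): 400x640x3 uint8, blue, green, red; 400x640 float32, m along the optical axis (not along the pixel's ray), 0 where there is no reading.
- get_calibration(name): a dict with "intrinsics" (3x3 intrinsics, pixels), "rvec" (rotation vector, rad) and "tvec" (3), from world to camera coordinates, as OpenCV has them. Camera axes: x right, y down, z forward; pixel columns grow to the right and rows downward; lengths in m; the calibration is good to about 2 mm. A picture is of the moment at which its call begins. get_calibration takes no time and is no camera call.
- robot.hand_in(): hands the job in; it is judged then, once.
The state is a dict: "time": time; "qpos": joint angles; "qvel": joint speeds; "joint_efforts": joint torques, N m; "tool_pos": TCP position; "tool_rot": TCP orientation; "contact_force": force on the tool from outside, world axes, zero at the start; "torque": the same for the moment, N m; "opening": finger opening in m; "grip_force": force on a finger pad.
Only numpy, scipy, OpenCV 4.12 (cv2) and the standard library are available. Lean on these libraries where they do the work, as an engineer would, in place of code of your own. Each camera call takes 0.05 s, during which the arm holds its last target. There are 200 camera calls.

## Task

Lift the latch bar by its knob so that it comes out of its catch, swing the port's shutter fully aside, then reach in through the round port and lift the can capacitor off its pedestal. Bring it out through the port and set it down gently, upright, on the middle of the little round stage, without dropping it or pressing it hard onto the stage, and do not push the relay or the finned heat sink about.

Things in the scene. Friction and masses are not known exactly. Their poses are not given: they have to be found in the camera images.
- front_panel: Sloping aluminium front, 168 wide, 148 long, 4 mm thick, of a fixed clear-walled chamber 185 mm high. Origin: centre of its round port (96 mm diameter) on the outer face, 136 mm above the table. x up the slope (rises 30 degrees; panel from -58 to +90 mm), y level to the left, z straight out of the port, 30 degrees off vertical. Only fingers pass the port, at most 75 mm over their backs.
- shutter_pivot (a point): Pivot bolt (12 mm diameter, stands 11 mm off the panel) of the port shutter, on the panel's outer face at panel x = 76, y = 0 mm. The shutter turns about the panel's z axis here.
- port_shutter (a joint): Turn (rad) of the flat steel shutter: disc of 110 mm, 5 mm thick, 2 mm off the panel, hanging from the pivot bolt over the port. 0: covers the port; grows as its lower end swings right (panel -y), to 1.65; from 1.4 the port is clear. Friction (0.25 N m) keeps it where it is left. It turns only with the latch bar lifted.
- latch_bar (a joint): Lift (rad) of the bar (118 x 12 x 6 mm, 8 to 14 mm off the panel) on the shutter, pivoted at panel x = -14, y = -38 mm (shutter closed), running left; its end tooth hangs behind a fixed pin, the catch, at x = -31, y = 60 mm. 0: down in the catch by its weight; 0.38: upper stop. Keep it lifted 0.25 or more for the shutter's first 0.25 rad to clear the pin.
- latch_knob (a point): Centre of the top of the round knob (14 mm diameter, 32 mm tall, axis along panel z, top 46 mm off the panel) on the latch bar, 56 mm from the bar's pivot; closed, at panel x = -14, y = 18 mm. Moved 21 mm up the slope it lifts the bar to its stop; carried on round the shutter pivot it takes the shutter along. It turns freely with the bar.
- capacitor: Can capacitor: upright cylinder, 26 mm diameter, 50 mm tall, black with plain metal top, 40 to 85 g, loose. Origin: centre of its underside; z up its axis. It stands on a flat steel pedestal (40 mm diameter, 75 mm high) in the chamber; its middle is about 42 mm inside the port's centre along the panel's z, up to 7 mm off.
- stage: Small round steel stand to the right, fixed. Origin: centre of its foot (84 mm diameter) on the table. Its flat round aluminium top, 64 mm diameter, centred over the foot, has its upper face 80 to 130 mm above the table, changing from start to start. That height is not reported: see it or feel for it. The top is springy: it yields 1 mm for each 3 N, up to 8 mm.
- heat_sink: Bystander: black finned heat sink, 24 x 46 x 34 mm, on the table between chamber and stage. Origin: under its centre.
- relay: Bystander: clear-cased relay, 20 x 28 x 26 mm, on the table to the right of the stage. Origin: under its centre.

How it is judged:
By the outcome, as a careful person would: the job done as asked, in the order asked, and still so for the second after the job is handed in, with the robot touching nothing.
It also fails if it takes over 51 s, if anything falls off the work surface, if the arm or the gripper's body presses on something with over 40 N, if the wrist force passes 120 N, or if a joint passes its speed limit or range.

## Working session

There is one attempt and no reset: what is moved stays moved. The work goes in short steps, Python scripts to look and compute and a tool call to move; the robot and the scene stay as the last step left them, time stands still between calls to the robot, and variables do not carry over. Pictures are saved under pics/ and viewed, at most 10 in all, crops included, and the job is handed in when it is done.

Besides the shell and the picture viewer there is one more tool, called after ">>>" as name(argument=value, ...), one argument or row to a line, values as JSON. send_rows: Moves the arm, as the interface text tells. Shift numbers are shares of 0.025 m and turn numbers shares of 90 degrees, none past 1 either way. Its arguments: {"type":"object","properties":{"plan":{"type":"array"},"gripper":{"type":"number"},"force":{"type":"number"}},"required":["plan"]}

```bash
ls; mkdir -p pics
python3 - <<'E'
from cell import robot, read_camera, get_calibration
import cv2,numpy as np
for n in("scene","top"):
    c=get_calibration(n);R=cv2.Rodrigues(np.array(c["rvec"]))[0];print(n,np.round(c["intrinsics"],1).tolist(),"pos",(-R.T@np.array(c["tvec"]).ravel()).round(3),"fwd",R[2].round(3))
    p,d=read_camera(n);cv2.imwrite(f"pics/{n}0.png",p);np.savez(f"{n}0.npz",p=p,d=d);print((d>0).mean())
print(robot.observe())
E
```

```text
pics
scene [[463.9, 0.0, 322.4], [0.0, 463.9, 201.7], [0.0, 0.0, 1.0]] pos [ 0.085 -0.658  0.702] fwd [ 0.463  0.66  -0.591]
0.9959296875
top [[460.1, 0.0, 324.0], [0.0, 460.1, 198.0], [0.0, 0.0, 1.0]] pos [ 0.353 -0.027  1.229] fwd [ 0.144  0.002 -0.99 ]
0.99599609375
{'time': 0.1, 'qpos': array([ 1.20099604e+00,  3.42646778e-01,  1.52493313e+00,  3.15148568e-05,
        1.27540653e+00, -1.46003686e-01]), 'qvel': array([ 1.08257580e-03, -3.14083481e-03, -7.48957448e-04, -3.30423897e-05,
       -7.71665578e-04,  8.42997235e-04]), 'joint_efforts': array([ 1.20175853e-03, -4.32002699e+01, -2.44698268e+01,  7.17790006e-02,
        5.25071018e-02, -6.78706942e-05]), 'tool_pos': array([0.11633285, 0.5115228 , 0.19271369]), 'tool_rot': array([-3.14021808e+00, -2.32591894e-04,  2.91778670e+00]), 'contact_force': array([-0.30436012,  1.10692533,  0.5713639 ]), 'torque': array([0.01421445, 0.01702097, 0.03449625]), 'grip_force': 0.0, 'opening': 0.09223367739014812}
```

View pics/scene0.png

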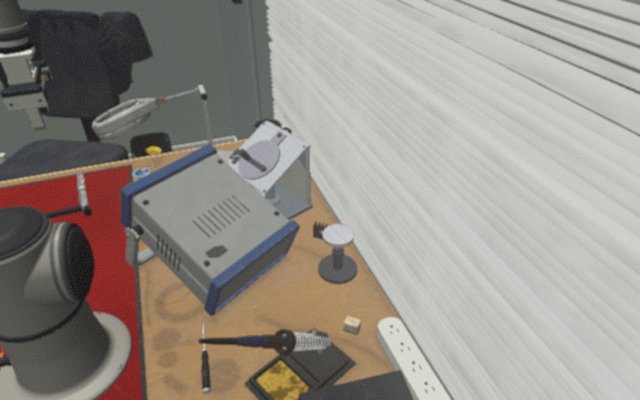

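View pics/top0.png

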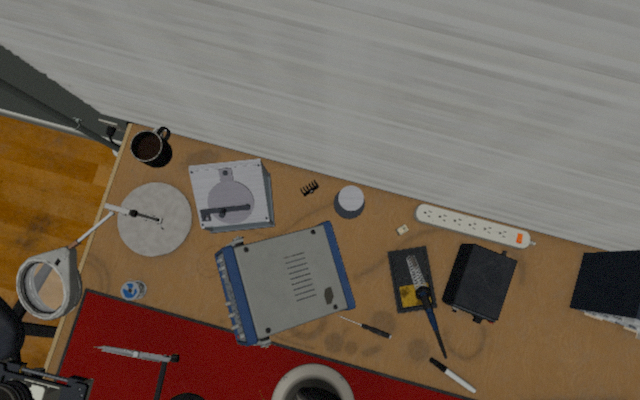

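The scene view shows the chamber at about (265,160), the bench instrument in front of it, the heat sink at (320,230), the stage top at (338,235) and the relay at (352,325). In the top view the chamber is at (232,195), pivot bolt (226,172), latch bar (225,212), heat sink (310,187), stage (350,200) and relay (403,230). World +x points up in that image.

```bash
cat > h.py <<'E'
import cv2,numpy as np
from cell import robot, read_camera, get_calibration
def cal(n):
    c=get_calibration(n);return np.array(c["intrinsics"]),cv2.Rodrigues(np.array(c["rvec"]))[0],np.array(c["tvec"]).ravel()
def cloud(n,d):
    K,R,t=cal(n);v,u=np.mgrid[:400,:640]
    r=np.stack([(u-K[0,2])/K[0,0],(v-K[1,2])/K[1,1],np.ones_like(u)],-1)
    return (r*d[...,None]-t)@R
def onplane(n,uv,p0,nn):
    K,R,t=cal(n);uv=np.atleast_2d(uv).astype(float)
    r=np.c_[(uv-K[:2,2])/[K[0,0],K[1,1]],np.ones(len(uv))]@R;c=-R.T@t
    return c+r*(((p0-c)@nn)/(r@nn))[:,None]
def px(n,P):
    K,R,t=cal(n);q=(np.atleast_2d(P)@R.T+t)@K.T;return q[:,:2]/q[:,2:]
E
python3 - <<'E'
from h import *
for n,box in(("scene",(225,115,100,115)),("top",(185,150,100,90))):
    z=np.load(n+"0.npz");P=cloud(n,z["d"]);x,y,w,h=box
    cv2.imwrite(f"pics/{n}c.png",cv2.resize(z["p"][y:y+h,x:x+w],None,fx=5,fy=5,interpolation=cv2.INTER_CUBIC))
    Q=P[y:y+h,x:x+w].reshape(-1,3);rng=np.random.default_rng(0);best=None
    Q=Q[Q[:,2]>.08]
    for _ in range(600):   # ransac plane of ~30deg tilt
        a=Q[rng.choice(len(Q),3,False)];m=np.cross(a[1]-a[0],a[2]-a[0]);L=np.linalg.norm(m)
        if L<1e-5: continue
        m=m/L*np.sign(m[2])
        if abs(m[2]-.866)>.06: continue
        i=abs((Q-a[0])@m)<.0025
        if best is None or i.sum()>best.sum(): best=i
    S=Q[best];c=S.mean(0);m=np.linalg.svd(S-c,full_matrices=0)[2][2];m*=np.sign(m[2])
    print(n,best.sum(),"c",c.round(4),"n",m.round(4),"rms",((S-c)@m).std().round(4))
    for pt in (((338,235),(353,325),(320,230)) if n=="scene" else ((350,197),(403,230),(310,187),(285,280),(260,250),(232,205),(120,208))):
        print(pt,P[pt[1],pt[0]].round(4))
E
```

```text
scene 2468 c [0.3989 0.038  0.1515] n [ 0.1174 -0.3676  0.9225] rms 0.0011
(338, 235) [ 0.516  -0.097   0.1009]
(353, 325) [ 0.444  -0.2408  0.0215]
(320, 230) [0.5474 0.0116 0.0252]
top 1966 c [0.5299 0.2002 0.1534] n [-0.4911 -0.0558  0.8693] rms 0.0013
(350, 197) [ 0.5201 -0.0887  0.1019]
(403, 230) [ 0.4454 -0.2319  0.0226]
(310, 187) [0.5559 0.0129 0.0339]
(285, 280) [0.3188 0.0622 0.1731]
(260, 250) [0.3853 0.1185 0.1876]
(232, 205) [0.4931 0.1951 0.1394]
(120, 208) [0.471  0.4142 0.2463]
```

View pics/topc.png

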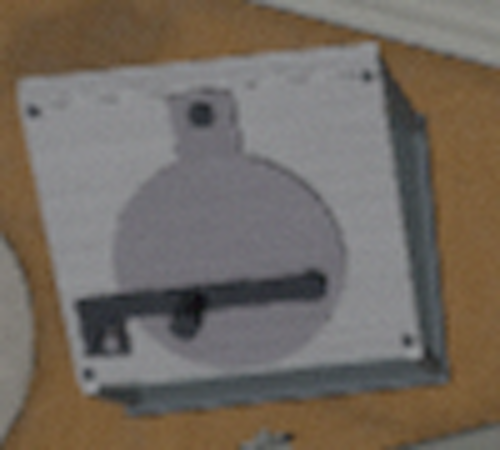

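View pics/scenec.png

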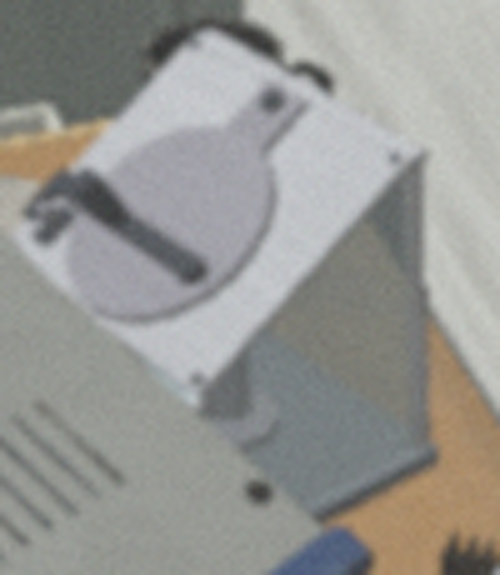

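Closeups: the top crop shows panel screws near (33,110), (368,76), (407,341), (89,373), the pivot bolt at (202,113), and the knob at about (185,315) in 5x crop pixels. The scene crop shows the same bolt at (271,98) and screws at (197,42), (395,157), (197,380). Next I triangulate these.

```bash
cat > m1.py <<'E'
from h import *
def blob(g,uv,r=3):
    x,y=np.round(uv).astype(int);w=g[y-r:y+r+1,x-r:x+r+1].astype(float);w=np.clip(np.median(w)-8-w,0,None)
    v,u=np.mgrid[y-r:y+r+1,x-r:x+r+1];return np.array([(u*w).sum(),(v*w).sum()])/w.sum()
I={n:np.load(n+"0.npz") for n in("scene","top")};G={n:cv2.cvtColor(I[n]["p"],cv2.COLOR_BGR2GRAY) for n in I}
def sub(n,uv,r=3):
    off={"top":(185,150),"scene":(225,115)}[n];return blob(G[n],np.array(uv)/5-.4+off,r)
def tri(a,b):
    M=[];
    for n in("scene","top"):
        K,R,t=cal(n);M.append(K@np.c_[R,t])
    X=cv2.triangulatePoints(M[0],M[1],a.reshape(2,1),b.reshape(2,1)).ravel();return X[:3]/X[3]
T={k:sub("top",v) for k,v in dict(TL=(33,110),TR=(368,76),BR=(407,341),BL=(89,373),piv=(202,113)).items()}
S={k:sub("scene",v) for k,v in dict(TL=(197,42),TR=(395,157),BR=(197,380),piv=(271,98)).items()}
W={k:tri(S[k],T[k]) for k in S}
for k in W: print(k,W[k].round(4),"reproj top",(px("top",W[k])-T[k]).round(1))
# plane from top depth: dominant = panel or shutter
n=np.array([-.4911,-.0558,.8693]);n/=np.linalg.norm(n)
P=cloud("top",I["top"]["d"])
for k in T: u,v=T[k].round().astype(int);print(k,T[k].round(1),P[v,u].round(4))
print("lens TL-TR",np.linalg.norm(W["TL"]-W["TR"]),"TR-BR",np.linalg.norm(W["TR"]-W["BR"]))
x=W["TR"]-W["BR"];x/=np.linalg.norm(x);y=W["TL"]-W["TR"];y/=np.linalg.norm(y);z=np.cross(x,y)
print("x",x.round(3),"y",y.round(3),"x.y",x@y,"z",z.round(3))
c=(W["TL"]+W["BR"])/2;print("centre",c.round(4),"piv rel TRscrew mid",(W["piv"]-c)@np.c_[x,y,z])
# corners of panel: bright mask
hsv=cv2.cvtColor(I["top"]["p"],cv2.COLOR_BGR2HSV)
# height slices: stage top, instrument, lamp
for n_,b in(("top",(330,180,370,215)),("scene",(318,222,358,248))):
    Q=cloud(n_,I[n_]["d"])[b[1]:b[3],b[0]:b[2]].reshape(-1,3);h=Q[Q[:,2]>.07]
    zt=np.median(h[:,2]);m=h[abs(h[:,2]-zt)<.008];print(n_,"stage z",zt.round(4),m[:,2].std().round(4),"mid",((m.min(0)+m.max(0))/2).round(4),m.mean(0).round(4),np.ptp(m,0).round(3))
A=P.reshape(-1,3)
for nm,lo,hi in(("instr",(.1,-.1),(.455,.32)),("lamp",(.3,.3),(.7,.62))):
    Q=A[(A[:,:2]>lo).all(1)&(A[:,:2]<hi).all(1)&(A[:,2]>.12)]
    print(nm,Q.min(0).round(3),Q.max(0).round(3))
for yy in np.arange(0,.34,.03):
    Q=A[(abs(A[:,1]-yy)<.012)&(A[:,0]>.2)&(A[:,0]<.46)&(A[:,2]>.15)]
    print("y",yy.round(2),"instr max x",Q[:,0].max().round(3) if len(Q) else None,"z",Q[:,2].max().round(3) if len(Q) else None)
Q=A[(A[:,2]>.25)&(A[:,0]>.5)];print("wall xmin at y:",[(y_,Q[abs(Q[:,1]-y_)<.02][:,0].min().round(3)) for y_ in(-.2,-.1,0,.1,.2)if (abs(Q[:,1]-y_)<.02).any()])
E
python3 m1.py
```

```text
TL [0.565  0.2861 0.1824] reproj top [[ 0.4 -0.7]]
TR [0.5868 0.1257 0.1731] reproj top [[ 0.3 -0.5]]
BR [0.4687 0.1129 0.104 ] reproj top [[ 0.3 -0.7]]
piv [0.5652 0.2063 0.1785] reproj top [[ 0.2 -0.3]]
TL [189.8 172.3] [0.5639 0.2865 0.1824]
TR [259.9 164.2] [0.5849 0.1253 0.1784]
BR [267.7 217.6] [0.4656 0.1121 0.1095]
BL [201.6 224.6] [0.447  0.2721 0.1113]
piv [224.8 172.4] [0.5633 0.204  0.1885]
lens TL-TR 0.16216285975620096 TR-BR 0.13744057498544204
x [0.859 0.094 0.503] y [-0.134  0.989  0.057] x.y 0.005826091105676873 z [-0.492 -0.117  0.863]
centre [0.5168 0.1995 0.1432] piv rel TRscrew mid [0.05989081 0.0022735  0.00582224]
top stage z 0.102 0.0025 mid [ 0.525  -0.0978  0.1016] [ 0.5168 -0.0893  0.102 ] [0.079 0.078 0.015]
scene stage z 0.0998 0.0018 mid [ 0.5195 -0.0933  0.0978] [ 0.5173 -0.0956  0.0996] [0.063 0.065 0.012]
instr [ 0.164 -0.097  0.12 ] [0.455 0.27  1.229]
lamp [0.3  0.3  0.12] [0.7   0.62  0.689]
y 0.0 instr max x 0.364 z 0.165
y 0.03 instr max x 0.429 z 0.179
y 0.06 instr max x 0.429 z 0.191
y 0.09 instr max x 0.419 z 0.204
y 0.12 instr max x 0.411 z 0.219
y 0.15 instr max x 0.401 z 0.224
y 0.18 instr max x 0.416 z 0.226
y 0.21 instr max x 0.459 z 0.215
y 0.24 instr max x None z None
y 0.27 instr max x None z None
y 0.3 instr max x None z None
y 0.33 instr max x None z None
wall xmin at y: [(-0.2, np.float64(0.54)), (-0.1, np.float64(0.567)), (0, np.float64(0.594)), (0.1, np.float64(0.62)), (0.2, np.float64(0.647))]
```

Run:
```python
from h import *
I={n:np.load(n+"0.npz") for n in("scene","top")};P={n:cloud(n,I[n]["d"]) for n in I}
A=P["top"].reshape(-1,3);B=P["scene"].reshape(-1,3)
# stage top: bright, low-sat blob, ellipse centres in both views
from m1 import tri
C={}
for n,c in(("top",(350,197)),("scene",(338,235))):
    zt=.1;m=(abs(P[n][...,2]-.101)<.012).astype(np.uint8);x,y=c;w=np.zeros_like(m);w[y-22:y+22,x-24:x+24]=1
    g=cv2.cvtColor(I[n]["p"],cv2.COLOR_BGR2GRAY);mm=((g>130)&(w>0)).astype(np.uint8)*m
    k=max(cv2.findContours(mm,0,1)[0],key=cv2.contourArea);e=cv2.fitEllipse(k);C[n]=np.array(e[0]);print(n,e,cv2.contourArea(k))
X=tri(C["scene"],C["top"]);print("stage tri",X.round(4),"reproj",(px("top",X)-C["top"]).round(2),[onplane(n,C[n],np.array([0,0,z]),np.array([0,0,1.]))[0].round(4).tolist() for n in C for z in(.095,.1,.105)])
print("grid max z (top), rows x .0-.6 step .05, cols y .55..-.15")
for x in np.arange(.05,.66,.05):
    print(round(x,2),[ (lambda q: round(float(q.max()),2) if len(q) else None)(A[(abs(A[:,0]-x)<.025)&(abs(A[:,1]-y)<.025)][:,2]) for y in np.arange(.55,-.16,-.05)])
for z0 in(.19,.2,.21,.22):
    Q=A[(A[:,2]>z0)&(A[:,0]<.46)&(A[:,0]>.3)&(A[:,1]>.0)&(A[:,1]<.3)&(A[:,2]<.26)];print(z0,len(Q),Q[Q[:,0].argmax()].round(3) if len(Q) else 0)
```

```text
TL [0.565  0.2861 0.1824] reproj top [[ 0.4 -0.7]]
TR [0.5868 0.1257 0.1731] reproj top [[ 0.3 -0.5]]
BR [0.4687 0.1129 0.104 ] reproj top [[ 0.3 -0.7]]
piv [0.5652 0.2063 0.1785] reproj top [[ 0.2 -0.3]]
TL [189.8 172.3] [0.5639 0.2865 0.1824]
TR [259.9 164.2] [0.5849 0.1253 0.1784]
BR [267.7 217.6] [0.4656 0.1121 0.1095]
BL [201.6 224.6] [0.447  0.2721 0.1113]
piv [224.8 172.4] [0.5633 0.204  0.1885]
lens TL-TR 0.16216285975620096 TR-BR 0.13744057498544204
x [0.859 0.094 0.503] y [-0.134  0.989  0.057] x.y 0.005826091105676873 z [-0.492 -0.117  0.863]
centre [0.5168 0.1995 0.1432] piv rel TRscrew mid [0.05989081 0.0022735  0.00582224]
top stage z 0.102 0.0025 mid [ 0.525  -0.0978  0.1016] [ 0.5168 -0.0893  0.102 ] [0.079 0.078 0.015]
scene stage z 0.0998 0.0018 mid [ 0.5195 -0.0933  0.0978] [ 0.5173 -0.0956  0.0996] [0.063 0.065 0.012]
instr [ 0.164 -0.097  0.12 ] [0.455 0.27  1.229]
lamp [0.3  0.3  0.12] [0.7   0.62  0.689]
y 0.0 instr max x 0.364 z 0.165
y 0.03 instr max x 0.429 z 0.179
y 0.06 instr max x 0.429 z 0.191
y 0.09 instr max x 0.419 z 0.204
y 0.12 instr max x 0.411 z 0
[... 1512 characters left out ...]
1.23, 0.12, 0.01]
0.4 [0.21, 0.23, 0.02, 0.02, 0.02, 0.01, 0.15, 0.22, 0.21, 0.19, 0.17, 0.15, 0.13, 0.01, 0.01]
0.45 [0.01, 0.23, 0.25, 0.25, 0.02, 0.13, 0.14, 0.17, 0.13, 0.12, 0.16, 0.15, 0.13, 0.01, 0.01]
0.5 [0.01, 0.02, 0.25, 0.03, 0.02, 0.16, 0.16, 0.16, 0.16, 0.15, 0.01, 0.01, 0.11, 0.11, 0.02]
0.55 [0.01, 0.02, 0.02, 0.02, 0.02, 0.19, 0.19, 0.19, 0.18, 0.17, 0.04, 0.04, 0.11, 0.88, 0.9]
0.6 [0.01, 0.01, 0.1, 0.1, 0.01, 0.18, 0.19, 0.19, 0.19, 0.79, 0.81, 0.84, 0.85, 0.87, None]
0.65 [0.01, 0.01, 0.1, 0.1, 0.01, 0.7, 0.72, 0.74, 0.76, 0.78, 0.75, None, None, None, None]
0.19 1530 [0.401 0.132 0.19 ]
0.2 993 [0.394 0.148 0.2  ]
0.21 506 [0.393 0.182 0.211]
0.22 139 [0.386 0.184 0.22 ]
```

>>> send_rows(
  plan=[
    [[0, 0, -1], [0, 0, -0.036]],
    [[0, 0, -1], [0, 0, -0.036]],
    [[0, 0, -1], [0, 0, -0.036]],
    [[0, 0, -1], [0, 0, -0.036]],
    [[0, 0, -1], [0, 0, -0.036]],
    [[0, 0, -1], [0, 0, -0.036]],
    [[-0.9, -0.97, 0], [0, 0, 0]],
    [[-0.9, -0.97, 0], [0, 0, 0]],
    [[-0.9, -0.97, 0], [0, 0, 0]],
    [[-0.9, -0.97, 0], [0, 0, 0]],
  ],
  gripper=-0.26,
  force=25,
)

```text
time: 1.35
tool_pos: [0.2177, 0.4251, 0.343]
tool_rot: [-3.141, -0.0, -3.026]
contact_force: [0.5, 0.4, -0.1]
opening: 0.0339
grip_force: 0.0
```

>>> send_rows(
  plan=[
    [[-0.9, -0.97, 0], [0, 0, 0]],
    [[-0.9, -0.97, 0], [0, 0, 0]],
    [[-0.9, -0.97, 0], [0, 0, 0]],
    [[-0.9, -0.97, 0], [0, 0, 0]],
    [[-0.9, -0.97, 0], [0, 0, 0]],
    [[-0.9, -0.97, 0], [0, 0, 0]],
    [[-0.9, -0.97, 0], [0, 0, 0]],
    [[-0.9, -0.97, 0], [0, 0, 0]],
    [[-0.9, -0.97, 0], [0, 0, 0]],
    [[-0.9, -0.97, 0], [0, 0, 0]],
  ],
)

```text
time: 2.6
tool_pos: [0.4691, 0.2102, 0.3429]
tool_rot: [3.142, -0.001, -3.026]
contact_force: [0.4, 0.5, 0.2]
opening: 0.0342
grip_force: 0.0
```

```bash
cat >> h.py <<'E'
PHI=.1204;O=np.array([.5024,.1976,.136])
PX=np.array([np.cos(np.pi/6)*np.cos(PHI),np.cos(np.pi/6)*np.sin(PHI),.5]);PY=np.array([-np.sin(PHI),np.cos(PHI),0]);PZ=np.cross(PX,PY)
def pan(x,y,z): return O+(x*PX+y*PY+z*PZ)/1000
def knob(th,l,z=40):
    a,b=-90+56*np.sin(l),-38+56*np.cos(l);c,s=np.cos(th),np.sin(th);return pan(76+c*a-s*b,s*a+c*b,z)
E
python3 - <<'E'
from h import *
for nm,p in(("knobtop",pan(-14,18,46)),("knobbase",pan(-14,18,14)),("piv",pan(76,0,11)),("barpiv",pan(-14,-38,14)),("catch",pan(-31,60,10)),("TLcorner",pan(90,84,0)),("BR",pan(-58,-84,0)),("BL",pan(-58,84,0)),("TR",pan(90,-84,0))):
    print(nm,p.round(4),"topcrop",((px("top",p)[0]-[185,150])*5).round(0),"scenecrop",((px("scene",p)[0]-[225,115])*5).round(0))
E
```

```text
knobtop [0.4654 0.2113 0.1688] topcrop [185. 326.] scenecrop [ 77. 174.]
knobbase [0.4813 0.2132 0.1411] topcrop [195. 299.] scenecrop [112. 214.]
piv [0.5623 0.2048 0.1835] topcrop [200. 114.] scenecrop [264.  93.]
barpiv [0.488  0.1576 0.1411] topcrop [313. 286.] scenecrop [182. 261.]
catch [0.4636 0.2533 0.1292] topcrop [116. 338.] scenecrop [ 42. 212.]
TLcorner [0.5697 0.2904 0.181 ] topcrop [18. 98.] scenecrop [189.  28.]
BR [0.4626 0.1082 0.107 ] topcrop [423. 347.] scenecrop [193. 391.]
BL [0.4424 0.275  0.107 ] topcrop [ 81. 385.] scenecrop [-11. 245.]
TR [0.5899 0.1236 0.181 ] topcrop [378.  58.] scenecrop [408. 149.]
```

>>> send_rows(
  plan=[
    [[0, 0, 1], [0, 0, 0]],
    [[0, 0, 1], [0, 0, 0]],
    [[0, 0, 1], [0, 0, 0]],
    [[0, 0, 1], [0, 0, 0]],
    [[0, 0, 1], [0, 0, 0]],
    [[0, 0, 1], [0, 0, 0]],
    [[0, 0, 1], [0, 0, 0]],
    [[0, 0, 0.6], [0, 0, 0]],
    [[0, 0, 0.3], [0, 0, 0]],
    [[0, 0, 0], [0, 0, 0]],
  ],
)

```text
time: 3.85
tool_pos: [0.4686, 0.211, 0.1458]
tool_rot: [3.142, -0.0, -3.026]
contact_force: [0.3, -0.2, 0.0]
opening: 0.0339
grip_force: 0.0
```

>>> send_rows(
  plan=[
    [[0, 0, 0], [0, 0, 0]],
    [[0, 0, 0], [0, 0, 0]],
    [[0, 0, 0], [0, 0, 0]],
    [[0, 0, 0], [0, 0, 0]],
    [[0, 0, 0], [0, 0, 0]],
    [[0, 0, 0], [0, 0, 0]],
    [[0, 0, 0], [0, 0, 0]],
    [[0, 0, 0], [0, 0, 0]],
    [[0, 0, 0], [0, 0, 0]],
    [[0, 0, 0], [0, 0, 0]],
  ],
  gripper=-1,
  force=20,
)

```text
time: 5.1
tool_pos: [0.4685, 0.211, 0.1458]
tool_rot: [3.142, 0.0, -3.026]
contact_force: [0.4, 0.2, -0.2]
opening: 0.0002
grip_force: 0.0
```

Run:
```python
from h import *
s=robot.observe();print({k:np.round(s[k],4) for k in("time","tool_pos","tool_rot","contact_force","opening","grip_force","qpos")})
# knob path in tool axes (x=-fwd, y=left, z=down), rows as fraction
ax=np.array([[-np.cos(PHI),-np.sin(PHI),0],[-np.sin(PHI),np.cos(PHI),0],[0,0,-1]])
path=[(0,.1),(0,.2),(0,.32)]+[(t,.32) for t in np.arange(.1,1.0,.1)]+[(t,.25) for t in np.arange(1.0,1.65,.1)]+[(1.65,.12)]
p=knob(0,0)
for q in path: k=knob(*q);print(np.round(q,2),(ax@(k-p)/.025).round(2));p=k
for n in("scene","top"):
    im,d=read_camera(n);np.savez(n+"1.npz",p=im,d=d)
    x,y=(225,105) if n=="scene" else (180,140);cv2.imwrite(f"pics/{n}1.png",cv2.resize(im[y:y+110,x:x+110],None,fx=4,fy=4,interpolation=cv2.INTER_CUBIC))
```

```text
{'time': np.float64(5.1), 'tool_pos': array([0.4685, 0.211 , 0.1458]), 'tool_rot': array([ 3.1415,  0.    , -3.0261]), 'contact_force': array([ 0.357 ,  0.2376, -0.165 ]), 'opening': np.float64(0.0002), 'grip_force': np.float64(0.0), 'qpos': array([ 2.7390e-01,  3.6590e-01,  1.6282e+00,  1.0000e-04,  1.1475e+00,
       -1.4125e+00])}
[0.  0.1] [-0.19 -0.01 -0.11]
[0.  0.2] [-0.19 -0.03 -0.11]
[0.   0.32] [-0.22 -0.07 -0.13]
[0.1  0.32] [ 0.04 -0.29  0.02]
[0.2  0.32] [ 0.01 -0.3   0.01]
[0.3  0.32] [-0.01 -0.3  -0.01]
[0.4  0.32] [-0.04 -0.29 -0.02]
[0.5  0.32] [-0.06 -0.29 -0.04]
[0.6  0.32] [-0.09 -0.28 -0.05]
[0.7  0.32] [-0.11 -0.27 -0.06]
[0.8  0.32] [-0.13 -0.25 -0.08]
[0.9  0.32] [-0.15 -0.24 -0.09]
[1.   0.25] [-0.07 -0.32 -0.04]
[1.1  0.25] [-0.2  -0.21 -0.12]
[1.2  0.25] [-0.22 -0.18 -0.13]
[1.3  0.25] [-0.23 -0.16 -0.13]
[1.4  0.25] [-0.24 -0.13 -0.14]
[1.5  0.25] [-0.25 -0.1  -0.15]
[1.6  0.25] [-0.26 -0.07 -0.15]
[1.65 0.12] [-0.11 -0.31 -0.06]
```

View pics/scene1.png

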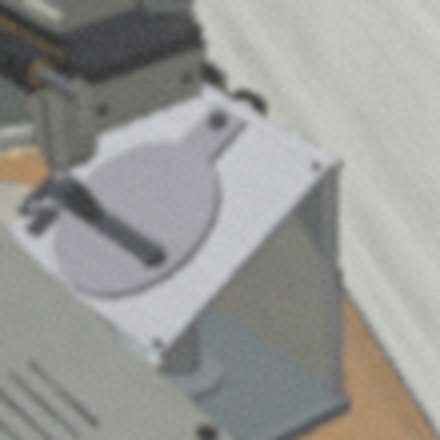

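Run:
```python
from h import *
for nm,p in(("tcp",(.4685,.211,.1458)),("grasp",(.4685,.211,.1648)),("bodybase",(.4685,.211,.2118)),("body -y end",(.4685+.0114,.211-.095,.2118))):
    for n in("scene","top"): print(nm,n,((px(n,np.array(p))[0]-([225,105] if n=="scene" else [180,140]))*4).round(0))
```

```text
tcp scene [ 71. 213.]
tcp top [177. 300.]
grasp scene [ 67. 184.]
grasp top [170. 296.]
bodybase scene [ 58. 111.]
bodybase top [152. 287.]
body -y end scene [160. 174.]
body -y end top [323. 268.]
```

View pics/top1.png

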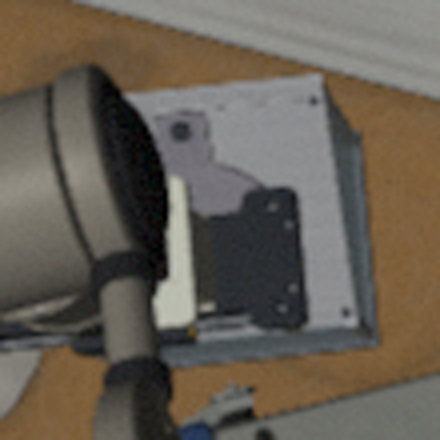

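The top view shows only the gripper's upper side covering the latch area, with the body end near (300,260). The scene view shows the knob unmoved at (75,195) and the closed fingers apparently above or behind it. I'll compare depths.

Run:
```python
from h import *
a=np.load("scene0.npz");b=np.load("scene1.npz");P=cloud("scene",b["d"]);P0=cloud("scene",a["d"])
m=(abs(a["d"]-b["d"])>.02)
for v in range(118,164,3):
    print(v,[ (u,*(P[v,u]*1000).round(0).astype(int)) for u in range(228,278,4) if m[v,u]])
print("knob px in 0:")
g=cv2.cvtColor(a["p"],cv2.COLOR_BGR2GRAY)
for v in range(144,164,2): print(v,[(u,g[v,u],*(P0[v,u]*1000).round(0).astype(int)) for u in range(230,256,2) if g[v,u]<95])
```

```text
118 [(228, np.int64(438), np.int64(192), np.int64(265)), (232, np.int64(442), np.int64(181), np.int64(267)), (236, np.int64(450), np.int64(178), np.int64(266)), (240, np.int64(453), np.int64(165), np.int64(271)), (244, np.int64(446), np.int64(130), np.int64(287)), (248, np.int64(453), np.int64(126), np.int64(286)), (252, np.int64(460), np.int64(121), np.int64(286)), (256, np.int64(467), np.int64(117), np.int64(286)), (260, np.int64(475), np.int64(116), np.int64(284)), (264, np.int64(484), np.int64(116), np.int64(282)), (268, np.int64(494), np.int64(118), np.int64(277)), (272, np.int64(506), np.int64(123), np.int64(272)), (276, np.int64(516), np.int64(124), np.int64(269))]
121 [(228, np.int64(436), np.int64(189), np.int64(259)), (232, np.int64(441), np.int64(180), np.int64(262)), (236, np.int64(449), np.int64(177), np.int64(260)), (240, np.int64(458), np.int64(177), np.int64(258)), (244, np.int64(443), np.int64(125), np.int64(283)), (248, np.int64(448), np.int64(116), np.int64(285)), (252, np.int64(455), np.int64(114), np.int64(284)), (256, np.int64(465), np.int64(116), np.int64(280))
[... 4638 characters left out ...]
np.int64(224), np.int64(137)), (246, np.uint8(67), np.int64(475), np.int64(207), np.int64(146)), (248, np.uint8(64), np.int64(479), np.int64(205), np.int64(145)), (250, np.uint8(81), np.int64(485), np.int64(206), np.int64(143))]
160 [(234, np.uint8(92), np.int64(466), np.int64(257), np.int64(119)), (236, np.uint8(90), np.int64(469), np.int64(252), np.int64(121)), (248, np.uint8(82), np.int64(480), np.int64(209), np.int64(137)), (250, np.uint8(90), np.int64(485), np.int64(208), np.int64(137)), (252, np.uint8(92), np.int64(485), np.int64(198), np.int64(141))]
162 [(234, np.uint8(91), np.int64(462), np.int64(251), np.int64(118)), (254, np.uint8(92), np.int64(485), np.int64(187), np.int64(141))]
```

Run:
```python
from h import *
a=np.load("scene0.npz");P=cloud("scene",a["d"])
print("pred tips",[px("scene",np.array([.1163,.5115,.1927])+s*.05*np.array([.22,.975,0]))[0].round(1) for s in(-1,1)])
for v in range(84,140,4): print(v,[(u,*(P[v,u]*1000).round(0).astype(int).tolist()) for u in range(0,60,6) if P[v,u,2]>.1 and P[v,u,1]<.75])
cv2.imwrite("pics/g0.png",cv2.resize(a["p"][0:150,0:120],None,fx=4,fy=4,interpolation=cv2.INTER_CUBIC))
```

```text
pred tips [array([ 45.4, 142. ]), array([ 47.9, 123.5])]
84 [(12, 89, 463, 334), (18, 99, 464, 331), (24, 109, 455, 332), (30, 119, 445, 333), (36, 129, 438, 333), (42, 143, 502, 308)]
88 [(6, 76, 452, 332), (12, 86, 442, 333), (18, 96, 437, 332), (24, 106, 431, 332), (30, 116, 423, 332), (36, 126, 416, 332), (42, 137, 432, 324)]
92 [(0, 63, 433, 333), (6, 73, 426, 333), (12, 83, 422, 332), (18, 93, 420, 330), (24, 103, 417, 329), (30, 113, 414, 327), (36, 123, 415, 325), (42, 133, 413, 322)]
96 [(6, 70, 427, 325), (12, 80, 423, 324), (18, 90, 426, 320), (24, 100, 420, 320), (30, 110, 418, 318), (36, 120, 415, 317), (42, 131, 417, 313)]
100 [(6, 67, 429, 316), (12, 77, 424, 316), (18, 87, 430, 311), (24, 97, 430, 308), (30, 107, 421, 309), (36, 118, 424, 305), (42, 128, 425, 302)]
104 [(6, 64, 435, 306), (12, 74, 431, 305), (18, 84, 428, 304), (24, 95, 427, 301), (30, 105, 427, 299), (36, 115, 421, 298), (42, 125, 420, 296)]
108 [(12, 72, 431, 297), (18, 82, 431, 295), (24, 92, 426, 293), (30, 102, 426, 291), (36, 113, 444, 281), (42, 127, 557, 235), (48, 140, 561, 230)]
112 [(30, 99, 446, 275), (36, 110, 450, 270), (42, 124, 560, 224)]
116 [(30, 97, 456, 262), (36, 107, 449, 262)]
120 [(24, 85, -658, 702), (30, 94, 450, 256), (36, 104, 450, 253), (42, 115, 451, 249)]
124 [(36, 101, 450, 244), (42, 112, 452, 240)]
128 [(36, 99, 457, 233), (42, 109, 457, 229)]
132 []
136 []
```

View pics/g0.png

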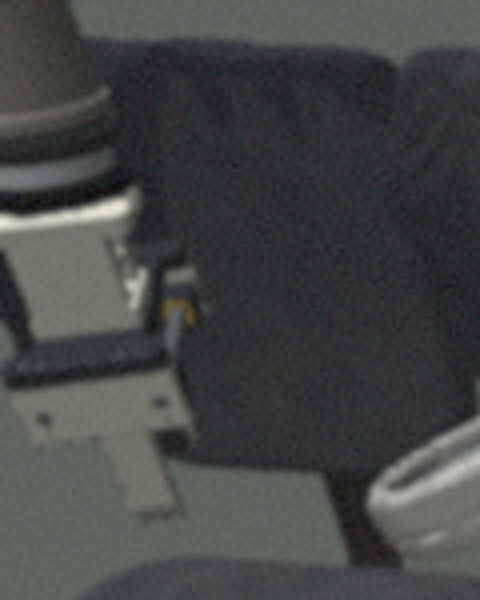

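The finger ends at crop (160,515), which is about px (40,129) or z≈0.228, while the reported TCP z is 0.193. At the knob the tip shows at z≈0.181 against 0.146 reported. So the real fingertips sit about 35 mm short of the reported TCP along tool z, and I'll correct for that.

>>> send_rows(
  plan=[
    [[0, 0, 0], [0, 0, 0]],
    [[0, 0, 0], [0, 0, 0]],
    [[0, 0, 0], [0, 0, 0]],
    [[0, 0, 0], [0, 0, 0]],
    [[0, 0, 0.4], [0, 0, 0]],
    [[0, 0, 0.4], [0, 0, 0]],
    [[0, 0, 0.3], [0, 0, 0]],
    [[0, 0, 0.2], [0, 0, 0]],
    [[0, 0, 0], [0, 0, 0]],
    [[0, 0, 0], [0, 0, 0]],
  ],
  gripper=-0.26,
)

```text
time: 6.45
tool_pos: [0.4687, 0.2111, 0.1135]
tool_rot: [3.141, 0.0, -3.026]
contact_force: [0.1, -0.1, -0.5]
opening: 0.0341
grip_force: 0.0
```

>>> send_rows(
  plan=[
    [[0, 0, 0], [0, 0, 0]],
    [[0, 0, 0], [0, 0, 0]],
    [[0, 0, 0], [0, 0, 0]],
    [[0, 0, 0], [0, 0, 0]],
    [[0, 0, 0], [0, 0, 0]],
    [[0, 0, 0], [0, 0, 0]],
    [[0, 0, 0], [0, 0, 0]],
    [[0, 0, 0], [0, 0, 0]],
    [[0, 0, 0], [0, 0, 0]],
    [[0, 0, 0], [0, 0, 0]],
  ],
  gripper=-1,
  force=20,
)

```text
time: 7.7
tool_pos: [0.4685, 0.2112, 0.1134]
tool_rot: [3.141, 0.0, -3.026]
contact_force: [-1.0, 2.8, 2.1]
opening: 0.0136
grip_force: 20.0
```

>>> send_rows(
  plan=[
    [[-0.19, -0.01, -0.11], [0, 0, 0]],
    [[-0.19, -0.03, -0.11], [0, 0, 0]],
    [[-0.22, -0.07, -0.13], [0, 0, 0]],
    [[0, 0, 0], [0, 0, 0]],
    [[0.04, -0.29, 0.02], [0, 0, 0]],
    [[0.01, -0.3, 0.01], [0, 0, 0]],
    [[-0.01, -0.3, -0.01], [0, 0, 0]],
    [[-0.04, -0.29, -0.02], [0, 0, 0]],
    [[-0.06, -0.29, -0.04], [0, 0, 0]],
    [[-0.09, -0.28, -0.05], [0, 0, 0]],
  ],
)

```text
time: 8.95
tool_pos: [0.493, 0.1674, 0.1247]
tool_rot: [3.14, 0.002, -3.026]
contact_force: [-1.0, 6.9, 1.1]
opening: 0.0135
grip_force: 20.0
```

```bash
cat > knobsolve.py <<'E'
from h import *
from scipy.optimize import least_squares
s=robot.observe();print({k:np.round(s[k],4) for k in("time","tool_pos","contact_force","opening","grip_force")})
d=s["tool_pos"]-np.array([.4685,.2112,.1134])   # displacement since grip
k=knob(0,0)+d;r=least_squares(lambda q:(knob(*q)-k)*1000,[.5,.3]);print("theta,l",r.x.round(3),"resid mm",r.fun.round(1))
E
python3 knobsolve.py
```

```text
{'time': np.float64(8.95), 'tool_pos': array([0.493 , 0.1674, 0.1247]), 'contact_force': array([-0.9819,  6.9433,  1.077 ]), 'opening': np.float64(0.0135), 'grip_force': np.float64(19.9844)}
theta,l [0.603 0.327] resid mm [ 0.1  0.  -0.2]
```

>>> send_rows(
  plan=[
    [[-0.11, -0.27, -0.06], [0, 0, 0]],
    [[-0.13, -0.25, -0.08], [0, 0, 0]],
    [[-0.15, -0.24, -0.09], [0, 0, 0]],
    [[-0.07, -0.32, -0.04], [0, 0, 0]],
    [[-0.2, -0.21, -0.12], [0, 0, 0]],
    [[-0.22, -0.18, -0.13], [0, 0, 0]],
    [[-0.23, -0.16, -0.13], [0, 0, 0]],
    [[-0.24, -0.13, -0.14], [0, 0, 0]],
    [[-0.25, -0.1, -0.15], [0, 0, 0]],
    [[-0.26, -0.07, -0.15], [0, 0, 0]],
  ],
)

```text
time: 10.2
tool_pos: [0.5404, 0.1244, 0.1497]
tool_rot: [3.141, -0.01, -3.025]
contact_force: [-19.0, 3.5, -10.9]
opening: 0.0127
grip_force: 20.0
```

>>> send_rows(
  plan=[
    [[-0.11, -0.31, -0.06], [0, 0, 0]],
    [[0, 0, 0], [0, 0, 0]],
    [[0, 0, 0], [0, 0, 0]],
    [[0, 0, 0], [0, 0, 0]],
    [[0, 0, 0], [0, 0, 0]],
    [[0, 0, 0], [0, 0, 0]],
    [[0, 0, 0], [0, 0, 0]],
    [[0, 0, 0], [0, 0, 0]],
    [[0, 0, 0], [0, 0, 0]],
    [[0, 0, 0], [0, 0, 0]],
  ],
)

```text
time: 11.45
tool_pos: [0.5412, 0.1157, 0.1497]
tool_rot: [-3.141, -0.016, -3.026]
contact_force: [-16.5, -1.2, -5.6]
opening: 0.0125
grip_force: 20.0
```

```bash
python3 knobsolve.py
```

```text
{'time': np.float64(11.45), 'tool_pos': array([0.5412, 0.1157, 0.1497]), 'contact_force': array([-16.4525,  -1.1697,  -5.5889]), 'opening': np.float64(0.0125), 'grip_force': np.float64(20.0021)}
theta,l [1.554 0.073] resid mm [ 0.5  0.1 -0.9]
```

>>> send_rows(
  plan=[
    [[0, 0, 0], [0, 0, 0]],
    [[0, 0, 0], [0, 0, 0]],
    [[0, 0, 0], [0, 0, 0]],
    [[0, 0, -0.5], [0, 0, 0]],
    [[0, 0, -1], [0, 0, 0]],
    [[0, 0, -1], [0, 0, 0]],
    [[0, 0, -1], [0, 0, 0]],
    [[0, 0, -1], [0, 0, 0]],
    [[0, 0, -1], [0, 0, 0]],
    [[0, 0, -0.5], [0, 0, 0]],
  ],
  gripper=-0.26,
)

```text
time: 12.7
tool_pos: [0.5484, 0.117, 0.3054]
tool_rot: [-3.141, 0.004, -3.026]
contact_force: [1.0, 0.2, 0.6]
opening: 0.0342
grip_force: 0.0
```

>>> send_rows(
  plan=[
    [[0, 0, 0], [0, -0.0927, 0]],
    [[0, 0, 0], [0, -0.0927, 0]],
    [[0, 0, 0], [0, -0.0927, 0]],
    [[0.68, 0.68, 0.55], [0, 0, 0]],
    [[0.68, 0.68, 0.55], [0, 0, 0]],
    [[0.68, 0.68, 0.55], [0, 0, 0]],
    [[0.68, 0.68, 0.55], [0, 0, 0]],
    [[0.68, 0.68, 0.55], [0, 0, 0]],
    [[0, 0, 0], [0, 0, 0]],
    [[0, 0, 0], [0, 0, 0]],
  ],
)

```text
time: 13.95
tool_pos: [0.4912, 0.1958, 0.2058]
tool_rot: [3.142, 0.438, -3.026]
contact_force: [-0.1, -0.2, 0.4]
opening: 0.0341
grip_force: 0.0
```

Run:
```python
from h import *
s=robot.observe();print({k:np.round(s[k],4) for k in("time","tool_pos","tool_rot","contact_force","opening","qpos")})
im,d=read_camera("scene");np.savez("scene2.npz",p=im,d=d);P=cloud("scene",d)
x,y=(225,95);c=cv2.resize(im[y:y+120,x:x+110],None,fx=5,fy=5,interpolation=cv2.INTER_CUBIC);cv2.imwrite("pics/s2.png",c)
c0=np.array([.5232,.2001]);u,v=px("scene",np.array([*c0,.125]))[0];print("pred cap top px",u,v)
for b in range(int(v)-14,int(v)+16,2): print(b,[(a,*(P[b,a]*1000).round(0).astype(int).tolist()) for a in range(int(u)-16,int(u)+18,4)])
```

```text
{'time': np.float64(13.95), 'tool_pos': array([0.4912, 0.1958, 0.2058]), 'tool_rot': array([ 3.1416,  0.4383, -3.0258]), 'contact_force': array([-0.0695, -0.2356,  0.4307]), 'opening': np.float64(0.0341), 'qpos': array([ 0.2811,  0.1079,  1.8979, -0.1079,  0.7057, -1.3386])}
pred cap top px 266.2337889771932 160.664328978042
146 [(250, 511, 255, 144), (254, 518, 248, 145), (258, 524, 239, 147), (262, 556, 281, 117), (266, 569, 283, 112), (270, 576, 276, 113), (274, 546, 199, 158), (278, 552, 189, 161), (282, 552, 171, 169)]
148 [(250, 510, 254, 139), (254, 517, 246, 141), (258, 544, 281, 115), (262, 555, 280, 112), (266, 566, 279, 109), (270, 576, 276, 107), (274, 576, 254, 117), (278, 549, 185, 158), (282, 549, 165, 167)]
150 [(250, 507, 250, 137), (254, 530, 276, 117), (258, 542, 278, 112), (262, 555, 281, 106), (266, 565, 277, 104), (270, 576, 276, 101), (274, 578, 259, 108), (278, 545, 178, 157), (282, 546, 160, 165)]
152 [(250, 505, 247, 133), (254, 529, 274, 112), (258, 542, 278, 106), (262, 554, 280, 101), (266, 565, 280, 97), (270, 575, 276, 96), (274, 576, 255, 105), (278, 5
[... 1518 characters left out ...]
 520, 198, 106), (270, 526, 189, 109), (274, 512, 143, 137), (278, 519, 137, 138), (282, 516, 113, 152)]
170 [(250, 513, 276, 63), (254, 527, 281, 56), (258, 535, 274, 56), (262, 549, 279, 48), (266, 519, 197, 102), (270, 523, 185, 106), (274, 510, 140, 134), (278, 516, 131, 137), (282, 521, 121, 140)]
172 [(250, 512, 274, 59), (254, 523, 275, 54), (258, 534, 273, 51), (262, 548, 280, 42), (266, 518, 196, 97), (270, 502, 145, 129), (274, 507, 135, 133), (278, 512, 126, 135), (282, 518, 118, 137)]
174 [(250, 512, 276, 52), (254, 524, 277, 47), (258, 536, 278, 41), (262, 547, 279, 37), (266, 493, 148, 126), (270, 499, 139, 128), (274, 504, 130, 131), (278, 510, 122, 133), (282, 516, 115, 134)]
```

View pics/s2.png

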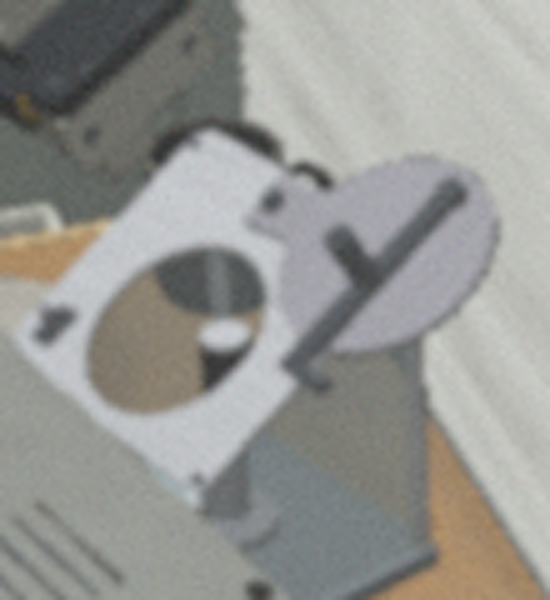

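Picture: the port is open, the shutter is fully aside to the right, and the capacitor's metal top is at crop (226,333), which is px (270,161). Next its position, with the scene camera's bias seen at the bolt taken out.

Run:
```python
from h import *
im=np.load("scene2.npz")["p"];g=cv2.cvtColor(im,cv2.COLOR_BGR2GRAY)
m=((g>150)).astype(np.uint8);w=np.zeros_like(m);w[156:168,262:279]=1;m*=w
n,l,st,ce=cv2.connectedComponentsWithStats(m);print(st[1:].tolist(),ce[1:].round(2).tolist())
c=ce[l[161,269]];Z=np.array([0,0,1.]);zt=np.array([0,0,.125])
b=np.array([1.5,1.3])
for q in(c,c-b):
    p=onplane("scene",q,zt,Z)[0];print(q.round(2),p.round(4),"panel",((p-[0,0,.025]-O)@np.c_[PX,PY,PZ]*1000).round(1))
# scene check against the bolt and knob in the new frame not needed; target for reported TCP
t=np.array([np.sin(.4363)*np.cos(PHI),np.sin(.4363)*np.sin(PHI),-np.cos(.4363)])
s=robot.observe()
R=np.array([[-np.cos(.4363)*np.cos(PHI),-np.cos(.4363)*np.sin(PHI),-np.sin(.4363)],[-np.sin(PHI),np.cos(PHI),0],t])
T=np.array([p[0],p[1],.115])+.054*t
print("target",T.round(4),"tool shift units",(R@(T-s["tool_pos"])/.025).round(2))
```

```text
[[274, 156, 5, 12, 33], [265, 159, 10, 6, 49]] [[276.82, 163.06], [269.47, 161.18]]
[269.47 161.18] [0.5283 0.1935 0.125 ] panel [  3.8  -7.2 -43.8]
[267.97 159.88] [0.5284 0.2008 0.125 ] panel [  4.7   0.1 -44.3]
target [0.551  0.2036 0.0661] tool shift units [0.19 0.03 6.09]
```

Run:
```python
from h import *
im=np.load("scene2.npz")["p"];g=cv2.cvtColor(im,cv2.COLOR_BGR2GRAY).astype(np.float32);g=cv2.GaussianBlur(g,(0,0),.8)
uo=px("scene",O)[0];pts=[]
for a in np.arange(0,360,4):   # rays in the panel plane; bright panel begins at ~48 mm
    r=np.arange(40,58,.5);q=px("scene",np.array([pan(k*np.cos(np.radians(a)),k*np.sin(np.radians(a)),0) for k in r]))
    v=cv2.remap(g,q[:,:1].astype(np.float32),q[:,1:].astype(np.float32),1).ravel();d=np.gradient(v);i=d[1:-1].argmax()+1
    if d[i]>2.5: pts.append((a,r[i],*q[i]))
pts=np.array(pts);print([(int(p[0]),p[1]) for p in pts])
a=np.radians(pts[:,0]);A=np.c_[np.cos(a),np.sin(a),np.ones(len(a))];w=np.ones(len(a))
for _ in range(6):
    x=np.linalg.lstsq(A*w[:,None],pts[:,1]*w,rcond=None)[0];e=pts[:,1]-A@x;w=1/(1+(e/1.)**2)
print("port offset panel x,y, radius",x.round(2),"n",(abs(e)<1.5).sum())
im2,d2=read_camera("top");np.savez("top2.npz",p=im2,d=d2);P=cloud("top",d2)
for c in((.528,.1935,.125),(.528,.2008,.125)):
    u,v=px("top",np.array(c))[0].round().astype(int);print(u,v,P[v,u].round(3))
```

```text
[(0, np.float64(48.0)), (4, np.float64(49.0)), (8, np.float64(47.5)), (12, np.float64(47.5)), (16, np.float64(47.5)), (20, np.float64(46.5)), (24, np.float64(44.0)), (28, np.float64(43.5)), (32, np.float64(43.5)), (36, np.float64(44.0)), (40, np.float64(46.0)), (44, np.float64(43.0)), (48, np.float64(43.0)), (52, np.float64(42.5)), (56, np.float64(44.0)), (60, np.float64(44.5)), (64, np.float64(43.5)), (68, np.float64(44.5)), (72, np.float64(46.0)), (76, np.float64(44.0)), (80, np.float64(44.5)), (84, np.float64(44.5)), (88, np.float64(44.5)), (92, np.float64(45.5)), (96, np.float64(45.5)), (100, np.float64(45.5)), (104, np.float64(45.0)), (108, np.float64(45.5)), (112, np.float64(46.0)), (116, np.float64(44.5)), (120, np.float64(47.0)), (124, np.float64(46.0)), (128, np.float64(44.0)), (132, np.float64(47.5)), (136, np.float64(47.0)), (140, np.float64(47.0)), (144, np.float64(45.5)), (148, np.float64(46.0)), (152, np.float64(48.0)), (156, np.float64(47.0)), (160, np.float64(45.5)), (164, np.float64(46.5)), (168, np.float64(47.0)), (172, np.float64(46.5)), (176, np.float64(46.5)), (1
[... 548 characters left out ...]
(268, np.float64(50.5)), (272, np.float64(50.5)), (276, np.float64(51.5)), (280, np.float64(52.0)), (284, np.float64(52.0)), (288, np.float64(51.5)), (292, np.float64(52.5)), (296, np.float64(52.0)), (300, np.float64(51.5)), (304, np.float64(51.5)), (308, np.float64(50.0)), (312, np.float64(49.5)), (316, np.float64(49.0)), (320, np.float64(50.0)), (324, np.float64(50.0)), (328, np.float64(49.0)), (332, np.float64(48.5)), (336, np.float64(49.0)), (340, np.float64(49.0)), (344, np.float64(48.5)), (348, np.float64(48.0)), (352, np.float64(48.0)), (356, np.float64(48.0))]
port offset panel x,y, radius [-3.000e-02 -3.240e+00  4.779e+01] n 77
234 192 [0.527 0.194 0.125]
231 191 [0.53  0.203 0.121]
```

Run:
```python
from h import *
z=np.load("top2.npz");P=cloud("top",z["d"]);g0=cv2.cvtColor(z["p"],cv2.COLOR_BGR2GRAY);g=cv2.GaussianBlur(g0.astype(np.float32),(0,0),.8)
pts=[]
for a in np.arange(0,360,4):
    r=np.arange(40,58,.5);q=px("top",np.array([pan(k*np.cos(np.radians(a)),k*np.sin(np.radians(a)),0) for k in r]))
    v=cv2.remap(g,q[:,:1].astype(np.float32),q[:,1:].astype(np.float32),1).ravel();d=np.gradient(v);i=d[1:-1].argmax()+1
    if d[i]>2.5: pts.append((a,r[i]))
pts=np.array(pts);a=np.radians(pts[:,0]);A=np.c_[np.cos(a),np.sin(a)]
w=np.ones(len(a))
for _ in range(8):
    x=np.linalg.lstsq(A*w[:,None],(pts[:,1]-48)*w,rcond=None)[0];e=pts[:,1]-48-A@x;w=1/(1+e**2)
print("port offset",x.round(2),"inliers",(abs(e)<1.5).sum(),len(a))
print(g0[180:206,220:248])
```

```text
port offset [1.02 1.75] inliers 44 55
[[143 147 145 146 145 142 142 144 142 144 142 145 142 142 145 145 140 142
  143 127 117 116 116 116 112 115 112 116]
 [144 144 145 142 143 144 145 144 144 146 146 142 142 145 143 144 142 143
  144 139 132 119 117 116 116 112 114 117]
 [145 148 144 141 137 133 129 123 126 127 124 124 126 127 132 134 141 143
  141 143 138 130 116 115 114 116 113 112]
 [142 138 127 121 113 110  99  97  95  93  96  95  99  98 105 113 122 130
  133 139 142 141 130 119 115 116 113 111]
 [128 117  99  94  91  92  96  94  93  95  92  94  93  94  96  91  96  99
  109 123 134 140 141 134 124 118 111 115]
 [101  93  94  95  92  93  90  92  97  93  96  91  95  88  93  93  95  97
   92  97 111 124 135 143 136 130 121 117]
 [ 91  93  91  91  93  93  92  91  96  94  88  97 109 109  99  96  94  93
   93  94  94  99 115 130 139 139 137 128]
 [ 94  90  94  91  92  92  92  96  90 108 113 121 135 136 130 117  93  92
   95  94  95  97  95 104 124 138 144 143]
 [ 93  93  92  93  93  92  92  94  96 127 141 142 146 145 149 139 106  76
   86  92  93  92  91  93 104 126 141 142]
 [ 91  93
[... 1280 characters left out ...]
 90  94  89  70  40  43  37  20  15  14  14  12  19  15  17  16  22  33
   89 114 112 105  75  84 113 114 112 101]
 [ 90  90  80  52  10  20  15  17  15  18  19  25  21  27  30  24  32  42
   73  94 101  82  62  93 103  92  83  67]
 [ 86  92  68  30  26  21  33  26  26  32  33  33  33  33  33  34  37  48
   52  54  78  76  70  79  76  77  65  22]
 [ 81  76  62  32  32  31  32  32  30  30  31  34  36  34  36  34  49  70
   83  82  91  90  83  86  86  85  62  30]
 [ 63  62  50  34  31  34  32  32  33  35  35  32  35  28  31  37  40  78
  104 100  92  93  82  79  76  62  44  34]
 [ 88  88  72  49  32  35  37  38  32  38  36  32  31  35  30  35  32  75
   94  77  82  81  75  84  88  68  42  32]]
```

>>> send_rows(
  plan=[
    [[0, 0, 0], [0, -0.055, 0]],
    [[0.47, -0.18, -0.05], [0, 0, 0]],
    [[0, 0, 0.7], [0, 0, 0]],
    [[0, 0, 0.7], [0, 0, 0]],
    [[0, 0, 0.7], [0, 0, 0]],
    [[0, 0, 0.7], [0, 0, 0]],
    [[0, 0, 0], [0, 0, 0]],
    [[0, 0, 0], [0, 0, 0]],
    [[0, 0, 0], [0, 0, 0]],
    [[0, 0, 0], [0, 0, 0]],
  ],
)

```text
time: 15.3
tool_pos: [0.515, 0.1943, 0.14]
tool_rot: [3.141, 0.524, -3.026]
contact_force: [-0.4, 0.1, 0.7]
opening: 0.0342
grip_force: 0.0
```

```bash
cat > tgt.py <<'E'
from h import *
from scipy.spatial.transform import Rotation as Ro
s=robot.observe();R=Ro.from_euler("xyz",s["tool_rot"]).as_matrix();t=R[:,2]
G=np.array([.5288,.1958,.118]);T=G+.054*t
print("t",t.round(4),"y",R[:,1].round(3),"shift units",(R.T@(T-s["tool_pos"])/.025).round(3))
im,d=read_camera("scene");np.savez("scene3.npz",p=im,d=d);cv2.imwrite("pics/s3.png",cv2.resize(im[75:195,215:325],None,fx=5,fy=5,interpolation=cv2.INTER_CUBIC))
E
python3 tgt.py
```

```text
t [ 0.4971  0.0579 -0.8658] y [-0.115  0.993  0.   ] shift units [-0.038 -0.004  3.2  ]
```

View pics/s3.png

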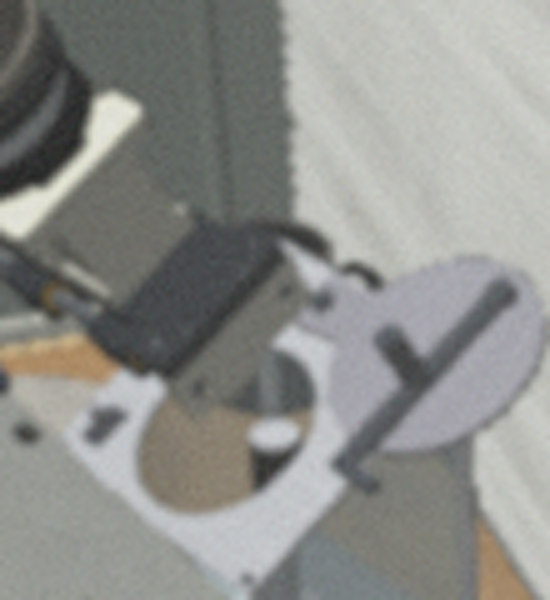

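The body hangs over the port in line with the capacitor, whose top is at crop (272,435), and the shutter bar lies clear to the right. I'll go in.

>>> send_rows(
  plan=[
    [[0, 0, 0.5], [0, 0, 0]],
    [[0, 0, 0.5], [0, 0, 0]],
    [[0, 0, 0.5], [0, 0, 0]],
    [[-0.04, 0, 0.5], [0, 0, 0]],
    [[0, 0, 0.4], [0, 0, 0]],
    [[0, 0, 0.3], [0, 0, 0]],
    [[0, 0, 0.2], [0, 0, 0]],
    [[0, 0, 0.1], [0, 0, 0]],
    [[0, 0, 0], [0, 0, 0]],
    [[0, 0, 0], [0, 0, 0]],
  ],
)

```text
time: 16.6
tool_pos: [0.5549, 0.2011, 0.0835]
tool_rot: [-3.136, 0.51, -3.026]
contact_force: [0.6, -0.3, 1.0]
opening: 0.0339
grip_force: 0.0
```

Run:
```python
from h import *
from scipy.spatial.transform import Rotation as Ro
s=robot.observe();R=Ro.from_euler("xyz",s["tool_rot"]).as_matrix();t=R[:,2]
T=np.array([.5288,.1958,.118])+.054*t
print({k:np.round(s[k],4) for k in("time","tool_pos","contact_force","opening")},"left",(R.T@(T-s["tool_pos"])/.025).round(3))
im,d=read_camera("scene");np.savez("scene4.npz",p=im,d=d);P=cloud("scene",d)
for v in range(150,176,2): print(v,[(u,*(P[v,u]*1000).round(0).astype(int).tolist()) for u in range(250,292,4)])
```

```text
{'time': np.float64(16.6), 'tool_pos': array([0.5549, 0.2011, 0.0835]), 'contact_force': array([ 0.5527, -0.3277,  0.9922]), 'opening': np.float64(0.0339)} left [ 0.255 -0.101  0.438]
150 [(250, 505, 246, 139), (254, 469, 146, 198), (258, 476, 141, 198), (262, 482, 134, 199), (266, 485, 121, 204), (270, 492, 117, 203), (274, 497, 108, 206), (278, 502, 99, 209), (282, 513, 102, 204), (286, 528, 111, 194), (290, 538, 110, 191)]
152 [(250, 479, 190, 169), (254, 472, 155, 188), (258, 474, 139, 194), (262, 479, 130, 197), (266, 484, 121, 200), (270, 489, 112, 202), (274, 493, 102, 205), (278, 502, 100, 203), (282, 514, 104, 197), (286, 528, 112, 189), (290, 541, 116, 182)]
154 [(250, 476, 186, 166), (254, 476, 165, 176), (258, 472, 136, 192), (262, 477, 126, 195), (266, 481, 115, 199), (270, 488, 111, 198), (274, 492, 100, 202), (278, 502, 100, 198), (282, 515, 107, 190), (286, 527, 110, 185), (290, 551, 135, 165)]
156 [(250, 468, 169, 172), (254, 474, 160, 174), (258, 480, 152, 176), (262, 473, 119, 195), (266, 477, 110, 197), (270, 484, 105, 197), (274, 490, 97, 199), (278, 503, 103, 19
[... 1555 characters left out ...]
 (254, 525, 276, 59), (258, 536, 277, 55), (262, 547, 275, 51), (266, 519, 197, 102), (270, 483, 107, 162), (274, 510, 140, 134), (278, 517, 133, 136), (282, 522, 125, 138), (286, 519, 100, 152), (290, 524, 91, 155)]
172 [(250, 512, 276, 58), (254, 524, 276, 53), (258, 537, 280, 46), (262, 548, 278, 43), (266, 519, 198, 95), (270, 482, 106, 157), (274, 508, 136, 132), (278, 513, 127, 135), (282, 519, 119, 136), (286, 529, 119, 133), (290, 522, 88, 152)]
174 [(250, 511, 274, 53), (254, 521, 272, 50), (258, 535, 278, 42), (262, 547, 278, 37), (266, 493, 148, 126), (270, 498, 138, 129), (274, 505, 133, 129), (278, 511, 123, 132), (282, 515, 114, 135), (286, 529, 120, 127), (290, 541, 121, 122)]
```

```bash
python3 -c "
from h import *
s=robot.observe();print(s['qpos'].round(3),s['qvel'].round(3),s['joint_efforts'].round(1),s['torque'].round(2))"
```

```text
[ 0.264  0.376  1.989 -0.282  0.283 -1.169] [-0.002  0.     0.    -0.001 -0.    -0.001] [ -0.  -38.9 -18.5  -0.3  -2.   -0. ] [-0.01  0.28 -0.01]
```

>>> send_rows(
  plan=[
    [[0, 0, -0.8], [0, 0, 0]],
    [[0, 0, -0.7], [0, 0, 0]],
    [[0, 0, 0], [0, 0.05, 0]],
    [[0, 0, 0], [0, 0, 0]],
    [[0, 0, 0], [0, 0, 0]],
    [[0, 0, 0], [0, 0, 0]],
    [[0, 0, 0], [0, 0, 0]],
    [[0, 0, 0], [0, 0, 0]],
    [[0, 0, 0], [0, 0, 0]],
    [[0, 0, 0], [0, 0, 0]],
  ],
)

```text
time: 17.9
tool_pos: [0.5368, 0.1992, 0.116]
tool_rot: [-3.136, 0.431, -3.027]
contact_force: [-0.4, -0.4, 0.0]
opening: 0.0339
grip_force: 0.0
```

```bash
cat > rel.py <<'E'
import sys
from h import *
from scipy.spatial.transform import Rotation as Ro
G=np.array(eval(sys.argv[1]));s=robot.observe();R=Ro.from_euler("xyz",s["tool_rot"]).as_matrix()
T=G+.054*R[:,2];print({k:np.round(s[k],4).tolist() for k in("time","tool_pos","tool_rot","contact_force","opening","qpos")});print("left",(R.T@(T-s["tool_pos"])/.025).round(3))
Rd=Ro.from_euler("xyz",[np.pi,.436,-3.0212]);print("turn to 25deg, units",((Ro.from_matrix(R).inv()*Rd).as_rotvec()/(np.pi/2)).round(3))
E
python3 rel.py "(.5288,.1958,.119)"
```

```text
{'time': 17.9, 'tool_pos': [0.5368, 0.1992, 0.116], 'tool_rot': [-3.1364, 0.4309, -3.0267], 'contact_force': [-0.3974, -0.361, 0.031], 'opening': 0.0339, 'qpos': [0.2626, 0.3092, 1.9224, -0.1425, 0.4881, -1.3103]}
left [ 0.255 -0.1    1.913]
turn to 25deg, units [-0.005 -0.003 -0.003]
```

>>> send_rows(
  plan=[
    [[0.13, -0.05, 0.2], [0, 0, 0]],
    [[0.13, -0.05, 0.2], [0, 0, 0]],
    [[0, 0, 0.3], [0, 0, 0]],
    [[0, 0, 0.3], [0, 0, 0]],
    [[0, 0, 0.3], [0, 0, 0]],
    [[0, 0, 0.3], [0, 0, 0]],
    [[0, 0, 0.2], [0, 0, 0]],
    [[0, 0, 0.1], [0, 0, 0]],
    [[0, 0, 0], [0, 0, 0]],
    [[0, 0, 0], [0, 0, 0]],
  ],
)

```text
time: 19.15
tool_pos: [0.5511, 0.1981, 0.0704]
tool_rot: [-3.136, 0.431, -3.027]
contact_force: [-0.5, 0.5, -0.7]
opening: 0.034
grip_force: 0.0
```

```bash
python3 rel.py "(.5288,.1958,.119)"
python3 - <<'E'
from h import *
d0=np.load("scene2.npz");im,d=read_camera("top");P=cloud("top",d)
for v in range(186,204,2): print(v,[tuple((P[v,u]*1000).round(0).astype(int).tolist()) for u in range(222,250,4)])
cv2.imwrite("pics/t5.png",np.hstack([cv2.resize(im[150:240,190:290],None,fx=4,fy=4,interpolation=cv2.INTER_CUBIC),cv2.resize(read_camera("scene")[0][120:210,220:320],None,fx=4,fy=4,interpolation=cv2.INTER_CUBIC)]))
E
```

```text
{'time': 19.15, 'tool_pos': [0.5511, 0.1981, 0.0704], 'tool_rot': [-3.1365, 0.4313, -3.0266], 'contact_force': [-0.5193, 0.4691, -0.7382], 'opening': 0.034, 'qpos': [0.2518, 0.4037, 1.9413, -0.1706, 0.3744, -1.2874]}
left [ 0.001 -0.001  0.021]
turn to 25deg, units [-0.005 -0.003 -0.003]
186 [(560, 249, 16), (561, 239, 12), (561, 229, 11), (531, 182, 187), (529, 171, 198), (529, 162, 197), (530, 153, 196)]
188 [(525, 209, 191), (526, 200, 190), (526, 191, 191), (526, 182, 189), (525, 172, 193), (525, 163, 194), (525, 153, 194)]
190 [(522, 210, 184), (522, 201, 184), (532, 205, 122), (532, 194, 125), (519, 170, 201), (518, 160, 209), (518, 150, 212)]
192 [(514, 205, 206), (513, 195, 211), (513, 186, 210), (505, 167, 261), (505, 158, 266), (505, 149, 267), (512, 149, 217)]
194 [(353, -27, 1229), (501, 183, 264), (508, 184, 218), (500, 166, 266), (501, 158, 265), (500, 148, 270), (506, 146, 232)]
196 [(494, 188, 278), (494, 181, 276), (496, 174, 265), (496, 166, 263), (496, 158, 264), (496, 149, 265), (500, 145, 240)]
198 [(487, 184, 299), (487, 176, 296), (491, 173, 270), (492, 166, 265), (492, 157, 265), (492, 149, 262), (496, 145, 237)]
200 [(481, 181, 311), (482, 174, 302), (484, 168, 292), (487, 164, 271), (488, 158, 261), (489, 150, 258), (491, 145, 240)]
202 [(476, 179, 318), (464, 151, 410), (480, 168, 293), (483, 164, 270), (484, 158, 258), (484, 149, 260), (487, 144, 240)]
```

View pics/t5.png

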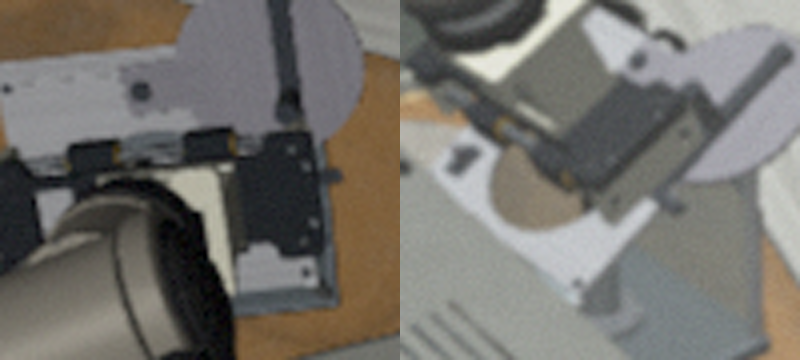

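The top view (left) and the scene view (right) show the gripper body lying just over the panel with the fingers inside the port, clear of the bar and knob. Closing.

>>> send_rows(
  plan=[
    [[0, 0, 0], [0, 0, 0]],
    [[0, 0, 0], [0, 0, 0]],
    [[0, 0, 0], [0, 0, 0]],
    [[0, 0, 0], [0, 0, 0]],
    [[0, 0, 0], [0, 0, 0]],
    [[0, 0, 0], [0, 0, 0]],
    [[0, 0, -0.05], [0, 0, 0]],
    [[0, 0, -0.1], [0, 0, 0]],
    [[0, 0, -0.1], [0, 0, 0]],
    [[0, 0, -0.1], [0, 0, 0]],
  ],
  gripper=-1,
  force=15,
)

```text
time: 20.5
tool_pos: [0.5472, 0.1977, 0.0782]
tool_rot: [-3.136, 0.431, -3.027]
contact_force: [0.0, 0.4, -0.7]
opening: 0.0256
grip_force: 15.0
```

>>> send_rows(
  plan=[
    [[0, 0, -0.5], [0, 0, 0]],
    [[0, 0, -0.8], [0, 0, 0]],
    [[0, 0, -0.9], [0, 0, 0]],
    [[0, 0, -0.9], [0, 0, 0]],
    [[0, 0, -0.9], [0, 0, 0]],
    [[0, -0.4, -0.4], [0, 0, 0]],
    [[0, -0.8, -0.2], [0, 0, 0]],
    [[0, -0.9, 0], [0.019, 0, 0.04]],
    [[0, -0.9, 0], [0.019, 0, 0.04]],
    [[0, -0.9, 0], [0.019, 0, 0.04]],
  ],
)

```text
time: 21.75
tool_pos: [0.5056, 0.095, 0.1839]
tool_rot: [-3.134, 0.433, 3.047]
contact_force: [0.4, 0.8, -0.5]
opening: 0.0257
grip_force: 15.0
```

>>> send_rows(
  plan=[
    [[0, -0.9, 0], [0.019, 0, 0.04]],
    [[0, -0.9, 0], [0, 0, 0]],
    [[0, -0.9, 0], [0, 0, 0]],
    [[0, -0.9, 0], [0, 0, 0]],
    [[0, -0.9, 0], [0, 0, 0]],
    [[0, -0.8, 0], [0, 0, 0]],
    [[0, -0.6, 0], [0, 0, 0]],
    [[0, -0.4, 0], [0, 0, 0]],
    [[0, 0, 0], [0, 0, 0]],
    [[0, 0, 0], [0, 0, 0]],
  ],
)

```text
time: 23.0
tool_pos: [0.4814, -0.0596, 0.1847]
tool_rot: [-3.133, 0.433, 2.98]
contact_force: [0.6, 0.5, -0.9]
opening: 0.0256
grip_force: 15.0
```

```bash
python3 rel.py "(.518,-.092,.149)"
python3 - <<'E'
from h import *
s=robot.observe();print(s["contact_force"].round(2),s["grip_force"])
im,d=read_camera("scene");np.savez("scene6.npz",p=im,d=d)
cv2.imwrite("pics/s6.png",cv2.resize(im[140:300,220:400],None,fx=3.5,fy=3.5,interpolation=cv2.INTER_CUBIC))
E
```

```text
{'time': 23.0, 'tool_pos': [0.4814, -0.0596, 0.1847], 'tool_rot': [-3.1329, 0.4331, 2.9799], 'contact_force': [0.5923, 0.5271, -0.9011], 'opening': 0.0256, 'qpos': [-0.3254, 0.0392, 2.0385, 0.1007, 0.637, -1.8006]}
left [-0.902 -1.026  4.161]
turn to 25deg, units [-0.081 -0.003 -0.163]
[ 0.59  0.53 -0.9 ] 14.992449581623077
```

View pics/s6.png

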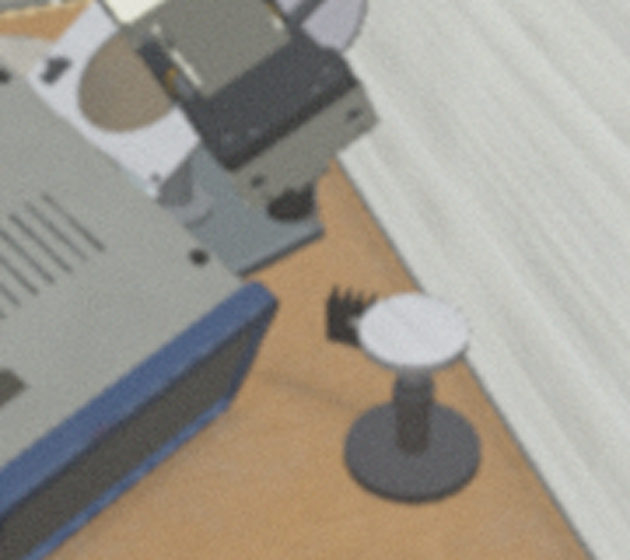

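Crop shows the capacitor held under the gripper, its underside at (292,205), and the stage top at (413,330), still unobstructed. Now over the stage.

>>> send_rows(
  plan=[
    [[-0.52, -0.51, 0], [0, 0, 0]],
    [[-0.52, -0.51, 0], [0, 0, 0]],
    [[0, 0, 0.8], [0, 0, 0]],
    [[0, 0, 0.8], [0, 0, 0]],
    [[0, 0, 0.8], [0, 0, 0]],
    [[0, 0, 0.6], [0, 0, 0]],
    [[0, 0, 0.5], [0, 0, 0]],
    [[0, 0, 0.37], [0, 0, 0]],
    [[0, 0, 0], [0, 0, 0]],
    [[0, 0, 0], [0, 0, 0]],
  ],
)

```text
time: 24.3
tool_pos: [0.5406, -0.0962, 0.108]
tool_rot: [-3.133, 0.433, 2.98]
contact_force: [-0.2, 0.3, -0.3]
opening: 0.0254
grip_force: 15.0
```

```bash
python3 rel.py "(.518,-.092,.144)"
python3 - <<'E'
from h import *
s=robot.observe();print(s["contact_force"].round(2),s["grip_force"])
o=[]
for n,(x,y) in(("scene",(290,180)),("top",(310,160))):
    im,d=read_camera(n);np.savez(n+"7.npz",p=im,d=d);o.append(cv2.resize(im[y:y+80,x:x+80],None,fx=5,fy=5,interpolation=cv2.INTER_CUBIC))
cv2.imwrite("pics/s7.png",np.hstack(o))
E
```

```text
{'time': 24.3, 'tool_pos': [0.5406, -0.0962, 0.108], 'tool_rot': [-3.1327, 0.4332, 2.98], 'contact_force': [-0.1662, 0.2612, -0.2536], 'opening': 0.0254, 'qpos': [-0.3652, 0.2743, 2.0082, 0.1803, 0.4384, -1.9195]}
left [0.23  0.007 0.469]
turn to 25deg, units [-0.081 -0.003 -0.163]
[-0.17  0.26 -0.25] 14.99242052435875
```

View pics/s7.png

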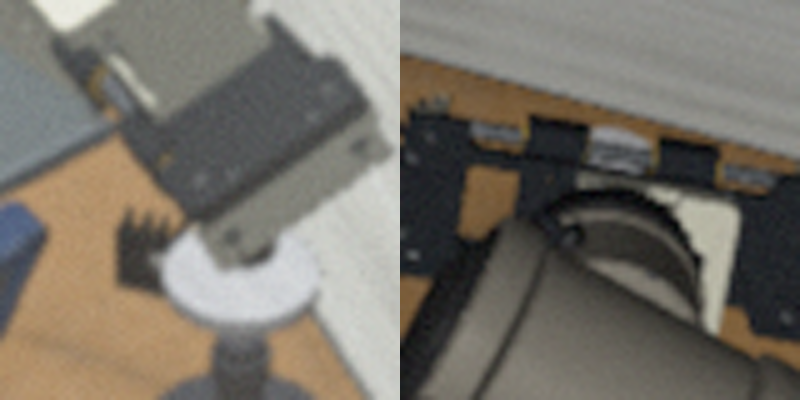

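The scene crop shows the capacitor's lower end at about (255,255), just above the stage disc centred at (240,275). The top view is blocked by the wrist. That is already 12 pictures viewed, over the limit of 10, so I view no more and finish by force and numbers.

>>> send_rows(
  plan=[
    [[0.05, 0, 0.11], [0, 0, 0]],
    [[0.05, 0, 0.11], [0, 0, 0]],
    [[0.01, 0, 0.018], [0, 0, 0]],
    [[0.008, 0, 0.018], [0, 0, 0]],
    [[0.008, 0, 0.018], [0, 0, 0]],
    [[0.008, 0, 0.018], [0, 0, 0]],
    [[0.008, 0, 0.018], [0, 0, 0]],
    [[0.008, 0, 0.018], [0, 0, 0]],
    [[0, 0, 0], [0, 0, 0]],
    [[0, 0, 0], [0, 0, 0]],
  ],
)

```text
time: 25.65
tool_pos: [0.5405, -0.0963, 0.0986]
tool_rot: [-3.133, 0.433, 2.98]
contact_force: [0.4, 0.1, -1.0]
opening: 0.0256
grip_force: 15.0
```

```bash
python3 -c "
from h import *
for i in range(2):
    s=robot.observe();print(s['time'],s['tool_pos'].round(4),s['contact_force'].round(2),s['torque'].round(3),s['opening'],s['joint_efforts'].round(1))
z=np.load('scene7.npz');P=cloud('scene',z['d'])
for v in range(228,248,2): print(v,[tuple((P[v,u]*1000).round(0).astype(int).tolist()) for u in range(322,356,4)])"
```

```text
25.65 [ 0.5405 -0.0963  0.0986] [ 0.41  0.15 -1.02] [0.084 0.243 0.011] 0.02562938951829952 [  0.  -35.6 -19.5   0.2  -1.9  -0. ]
25.65 [ 0.5405 -0.0963  0.0986] [ 0.41  0.15 -1.02] [0.084 0.243 0.011] 0.02562938951829952 [  0.  -35.6 -19.5   0.2  -1.9  -0. ]
228 [(551, 9, 31), (509, -65, 101), (446, -165, 198), (452, -169, 198), (461, -168, 193), (467, -172, 193), (542, -89, 101), (549, -94, 101), (586, -62, 62)]
230 [(551, 9, 25), (507, -69, 99), (512, -75, 101), (451, -170, 194), (511, -103, 120), (520, -104, 117), (537, -96, 103), (545, -98, 101), (591, -56, 50)]
232 [(549, 6, 22), (503, -75, 100), (509, -79, 100), (453, -168, 188), (460, -170, 185), (519, -105, 113), (536, -98, 100), (541, -104, 101), (588, -60, 48)]
234 [(548, 4, 18), (499, -79, 99), (505, -85, 100), (513, -88, 99), (519, -94, 100), (525, -99, 101), (532, -103, 100), (538, -108, 101), (545, -111, 99)]
236 [(548, 4, 12), (496, -84, 100), (501, -91, 102), (509, -93, 99), (515, -98, 100), (521, -103, 100), (528, -107, 99), (535, -112, 99), (590, -59, 35)]
238 [(550, 7, 3), (492, -89, 100), (499, -94, 99), (505, -98, 99), (512, -103, 99), (517, -109, 101), (522, -115, 102), (529, -119, 102), (586, -63, 34)]
240 [(549, 6, -2), (488, -94, 100), (494, -100, 100), (500, -105, 101), (508, -108, 99), (514, -113, 101), (520, -118, 100), (527, -122, 99), (592, -57, 21)]
242 [(544, 0, -1), (489, -93, 93), (492, -103, 99), (498, -108, 100), (504, -113, 100), (511, -117, 99), (517, -122, 100), (524, -125, 98), (587, -63, 22)]
244 [(541, -5, -1), (548, -11, -1), (491, -104, 95), (496, -110, 97), (501, -117, 99), (507, -122, 100), (516, -124, 96), (594, -41, -3), (587, -64, 17)]
246 [(537, -11, -2), (544, -17, -1), (552, -21, -2), (495, -113, 94), (500, -119, 96), (508, -121, 93), (580, -45, 1), (590, -46, -4), (584, -68, 15)]
```

Run:
```python
from h import *
z=np.load("scene7.npz");g=cv2.cvtColor(z["p"],cv2.COLOR_BGR2GRAY)
S=onplane("scene",(337.96,234.33),np.array([0,0,.1]),np.array([0,0,1.]))[0];print("stage in scene frame",S.round(4))
a=np.linspace(0,2*np.pi,72);ring=lambda c,r,zz:np.c_[c[0]+r*np.cos(a),c[1]+r*np.sin(a),0*a+zz]
q=px("scene",ring(S,.013,.1126));print("pred base ring u",q[:,0].min().round(1),q[:,0].max().round(1),"v",q[:,1].min().round(1),q[:,1].max().round(1))
print("cols 326..354");[print(v,g[v,326:355].tolist()) for v in range(222,242)]
```

```text
stage in scene frame [ 0.5178 -0.0945  0.1   ]
pred base ring u 331.5 344.6 v 225.3 233.7
cols 326..354
222 [104, 77, 73, 70, 66, 63, 69, 70, 77, 99, 109, 122, 128, 129, 128, 128, 129, 130, 130, 133, 132, 128, 128, 127, 135, 141, 159, 183, 198]
223 [113, 79, 69, 66, 64, 65, 73, 84, 101, 118, 125, 128, 129, 127, 129, 128, 129, 127, 126, 128, 129, 125, 127, 131, 155, 177, 188, 199, 204]
224 [101, 90, 95, 102, 85, 80, 92, 105, 120, 124, 125, 123, 126, 126, 126, 127, 127, 126, 126, 126, 131, 131, 140, 158, 189, 198, 202, 202, 206]
225 [100, 113, 141, 135, 107, 104, 113, 117, 128, 122, 113, 114, 124, 124, 127, 129, 129, 126, 131, 128, 142, 156, 170, 187, 198, 204, 205, 199, 205]
226 [114, 154, 166, 147, 120, 115, 125, 124, 119, 102, 96, 100, 115, 123, 129, 131, 124, 129, 135, 136, 164, 181, 190, 200, 201, 205, 203, 203, 205]
227 [156, 188, 192, 166, 136, 126, 128, 127, 113, 95, 91, 96, 117, 129, 128, 128, 127, 121, 128, 151, 189, 199, 199, 200, 201, 200, 202, 203, 205]
228 [189, 205, 205, 186, 161, 133, 127, 116, 111, 99, 95, 104, 121, 131, 130, 128, 125, 112, 121, 159, 194, 209, 208, 201
[... 1265 characters left out ...]
 207, 210, 215, 210, 211, 206, 207, 205, 209, 206, 208, 206, 210, 210, 214, 215, 211, 197, 192, 202]
238 [209, 211, 209, 206, 205, 208, 207, 210, 213, 209, 211, 211, 213, 212, 211, 209, 209, 209, 209, 208, 208, 208, 211, 211, 210, 200, 183, 170, 192]
239 [199, 208, 208, 206, 205, 205, 207, 207, 208, 206, 210, 207, 211, 215, 214, 210, 210, 212, 204, 207, 210, 212, 210, 207, 204, 189, 161, 165, 192]
240 [177, 193, 204, 217, 211, 210, 208, 206, 210, 210, 212, 210, 212, 212, 213, 213, 215, 211, 209, 204, 207, 210, 207, 199, 178, 154, 146, 170, 198]
241 [143, 165, 188, 200, 209, 209, 210, 210, 211, 206, 208, 210, 211, 213, 211, 210, 213, 209, 212, 210, 207, 198, 191, 168, 144, 120, 130, 171, 199]
```

>>> send_rows(
  plan=[
    [[0.007, 0, 0.0145], [0, 0, 0]],
    [[0.007, 0, 0.0145], [0, 0, 0]],
    [[0.007, 0, 0.0145], [0, 0, 0]],
    [[0.007, 0, 0.0145], [0, 0, 0]],
    [[0.007, 0, 0.0145], [0, 0, 0]],
    [[0, 0, 0], [0, 0, 0]],
    [[0, 0, 0], [0, 0, 0]],
    [[0, 0, 0], [0, 0, 0]],
    [[0, 0, 0], [0, 0, 0]],
    [[0, 0, 0], [0, 0, 0]],
  ],
)

```text
time: 26.9
tool_pos: [0.5405, -0.0963, 0.0967]
tool_rot: [-3.133, 0.433, 2.98]
contact_force: [-0.9, 0.0, -0.3]
opening: 0.0256
grip_force: 15.0
```

>>> send_rows(
  plan=[
    [[0.007, 0, 0.0145], [0, 0, 0]],
    [[0.007, 0, 0.0145], [0, 0, 0]],
    [[0.007, 0, 0.0145], [0, 0, 0]],
    [[0.007, 0, 0.0145], [0, 0, 0]],
    [[0, 0, 0], [0, 0, 0]],
    [[0, 0, 0], [0, 0, 0]],
    [[0, 0, 0], [0, 0, 0]],
    [[0, 0, 0], [0, 0, 0]],
    [[0, 0, 0], [0, 0, 0]],
    [[0, 0, 0], [0, 0, 0]],
  ],
)

```text
time: 28.15
tool_pos: [0.5405, -0.0964, 0.0951]
tool_rot: [-3.133, 0.433, 2.98]
contact_force: [-0.9, 0.9, 4.9]
opening: 0.0257
grip_force: 15.0
```

>>> send_rows(
  plan=[
    [[-0.01, 0, -0.022], [0, 0, 0]],
    [[-0.01, 0, -0.022], [0, 0, 0]],
    [[0, 0, 0], [0, 0, 0]],
    [[0, 0, 0], [0, 0, 0]],
    [[0, 0, 0], [0, 0, 0]],
    [[0, 0, 0], [0, 0, 0]],
    [[0, 0, 0], [0, 0, 0]],
    [[0, 0, 0], [0, 0, 0]],
    [[0, 0, 0], [0, 0, 0]],
    [[0, 0, 0], [0, 0, 0]],
  ],
)

```text
time: 29.4
tool_pos: [0.5404, -0.0963, 0.0962]
tool_rot: [-3.133, 0.433, 2.98]
contact_force: [-0.1, 0.5, 1.5]
opening: 0.0256
grip_force: 15.0
```

>>> send_rows(
  plan=[
    [[0, 0, 0], [0, 0, 0]],
    [[0, 0, 0], [0, 0, 0]],
    [[0, 0, 0], [0, 0, 0]],
    [[0, 0, 0], [0, 0, 0]],
    [[0, 0, -0.2], [0, 0, 0]],
    [[0, 0, -0.5], [0, 0, 0]],
    [[0, 0, -0.8], [0, 0, 0]],
    [[0, 0, -1], [0, 0, 0]],
    [[0, 0, -1], [0, 0, 0]],
    [[0, 0, -1], [0, 0, 0]],
  ],
  gripper=0,
)

```text
time: 30.65
tool_pos: [0.4934, -0.0876, 0.2]
tool_rot: [-3.132, 0.434, 2.98]
contact_force: [0.7, -0.1, -0.5]
opening: 0.0461
grip_force: 0.0
```

>>> send_rows(
  plan=[
    [[0, 0, -1], [0, 0, 0]],
    [[0, 0, -1], [0, 0, 0]],
    [[0, 0, -0.5], [0, 0, 0]],
    [[0, 0, 0], [0, 0, 0]],
    [[0, 0, 0], [0, 0, 0]],
    [[0, 0, 0], [0, 0, 0]],
    [[0, 0, 0], [0, 0, 0]],
    [[0, 0, 0], [0, 0, 0]],
    [[0, 0, 0], [0, 0, 0]],
    [[0, 0, 0], [0, 0, 0]],
  ],
)

```text
time: 31.9
tool_pos: [0.4683, -0.083, 0.2551]
tool_rot: [-3.133, 0.433, 2.98]
contact_force: [0.4, -0.5, -0.5]
opening: 0.0464
grip_force: 0.0
```

Run:
```python
from h import *
im,d=read_camera("scene");P=cloud("scene",d);g=cv2.cvtColor(im,cv2.COLOR_BGR2GRAY)
s=robot.observe();print(s["time"],s["tool_pos"].round(3),s["contact_force"].round(2))
S=onplane("scene",(337.96,234.33),np.array([0,0,.1]),np.array([0,0,1.]))[0];a=np.linspace(0,2*np.pi,72)
for zz in(.101,.151):
    q=px("scene",np.c_[S[0]+.013*np.cos(a),S[1]+.013*np.sin(a),0*a+zz]);print("pred ring",zz,q.min(0).round(1),q.max(0).round(1))
for v in range(206,246,2): print(v,g[v,326:352].tolist(),P[v,338].round(3))
for n,z,px0 in(("heat sink","scene0.npz",(312,222,328,240)),("relay","scene0.npz",(344,316,362,334))):
    x0,y0,x1,y1=px0;print(n,"mean abs change",np.abs(im[y0:y1,x0:x1].astype(int)-np.load(z)["p"][y0:y1,x0:x1]).mean().round(1))
```

```text
31.95 [ 0.468 -0.083  0.255] [-0.72  0.48 -0.02]
pred ring 0.101 [331.5 229.8] [344.5 238.2]
pred ring 0.151 [331.6 210.1] [345.1 218.4]
206 [143, 139, 132, 131, 157, 185, 195, 201, 201, 199, 196, 197, 199, 200, 198, 197, 195, 193, 189, 189, 189, 190, 188, 196, 193, 201] [0.616 0.036 0.049]
208 [140, 139, 138, 133, 134, 145, 172, 191, 203, 200, 199, 197, 195, 199, 198, 198, 201, 202, 191, 190, 189, 193, 189, 193, 196, 194] [0.614 0.032 0.046]
210 [137, 135, 138, 138, 136, 124, 138, 166, 188, 193, 201, 202, 199, 199, 198, 198, 198, 200, 197, 193, 189, 189, 192, 196, 193, 195] [0.617 0.036 0.036]
212 [144, 141, 140, 138, 139, 142, 145, 162, 183, 194, 198, 204, 201, 203, 204, 201, 199, 192, 191, 194, 195, 196, 196, 195, 193, 196] [ 0.522 -0.088  0.151]
214 [151, 149, 140, 147, 144, 143, 164, 188, 202, 203, 204, 200, 206, 202, 206, 205, 204, 208, 190, 179, 189, 199, 197, 196, 196, 195] [ 0.518 -0.093  0.151]
216 [148, 142, 146, 144, 138, 135, 137, 159, 186, 200, 205, 203, 204, 208, 207, 208, 199, 186, 162, 146, 184, 201, 205, 196, 196, 194] [ 0.515 -0.097  0.15 ]
218 [153, 145, 144, 145,
[... 1444 characters left out ...]
.101  0.103]
238 [202, 205, 198, 202, 200, 203, 205, 203, 201, 188, 185, 176, 184, 182, 179, 182, 191, 199, 203, 205, 203, 207, 208, 205, 208, 199] [ 0.511 -0.104  0.1  ]
240 [174, 198, 202, 206, 203, 203, 201, 201, 198, 206, 205, 209, 210, 209, 212, 209, 208, 207, 204, 199, 204, 202, 206, 195, 177, 156] [ 0.508 -0.107  0.099]
242 [129, 134, 156, 174, 185, 192, 196, 198, 202, 204, 206, 205, 207, 205, 208, 206, 207, 210, 205, 198, 188, 174, 162, 141, 121, 116] [ 0.504 -0.112  0.099]
244 [147, 136, 129, 126, 126, 134, 145, 152, 159, 163, 164, 167, 165, 166, 169, 161, 162, 156, 149, 136, 130, 121, 123, 125, 130, 137] [ 0.501 -0.117  0.099]
heat sink mean abs change 3.9
relay mean abs change 4.4
```

The capacitor stands upright, its top at z≈0.151 and within about 1 mm of the stage centre. The heat sink and relay are unmoved and the arm is clear.

```bash
python3 -c "
from cell import robot
print(robot.hand_in())"
```

```text
the job is handed in; nothing more can be done
None
```

The job is handed in at about 32 s: latch lifted, shutter swung aside, and the capacitor standing upright within about 1 mm of the stage centre after a touch-down of about 5 N, with the heat sink and relay unmoved; I viewed 12 pictures, two over the limit of 10.

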